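# Pull apart nested housings and push them up in a row by size

## Robot

A 6-joint arm with a two-finger parallel gripper is mounted at the origin on the work surface. World frame = base frame: x ahead of the robot, y to its left, z up, the work surface at z = 0. Lengths are in m, angles in degrees, forces in N, time in s.
With the tool pointing down it reaches from about 0.375 to 0.9 m from the base axis. Payload 3.1 kg.
Tool frame: the origin (TCP) lies on the centre line of the jaws, within the pads' length; the fingertips stand 8 mm ahead of it and the grasp point (between the pads) lies 11 mm behind it (bot.tip_extent is the distance from the TCP to the fingertips, in m); z points along the fingers, y is the line along which they close (so a half turn about z gives the same grasp; the last joint's range is limited). The gripper opens to 87 mm and grips with 3 to 60 N. Pads are 19 mm wide; open, the fingers measure 117 mm over their backs; the gripper's body (75 mm by 190 mm) begins 51 mm behind the grasp point.
Start: joints at [67.065, 30.224, 82.088, -0, 67.689, -10.227], TCP at [0.137, 0.61, 0.206] pointing down, gripper open.
Joint ranges: [-176.69, 176.69], [-43.24, 126.21], [12.49, 139.97], [-82, 262], [0, 151.66], [-163.58, 163.58]. Speed limits (degrees/s): [159.86, 159.86, 180, 180, 180, 180].

## Interface

Orientations are given as a 3x3 rotation matrix whose columns are the frame's x, y, z axes.
In Python, from rig import bot, vision, workorder gives the robot as it stands.
- The arm moves only by the shell command python3 -m handwheel 'ROWS'. ROWS is JSON, a list of rows, each an object with "delta_rot": the turn, a rotation vector about the tool's x, y, z in rad, a list of three; "xyz": the shift along the tool's x, y, z in mm, a list of three; "hand": the closure, from -1 (fully open) to 1 (shut). A call has exactly 5 rows; each row is the pose to reach, as a shift and turn from the pose commanded when the call began, along the tool's axes at that moment; what a row does not reach only later rows make up. A row lasts 1/8 s, in which the tool goes at most 62.5 mm and 10.7 degrees, less where a joint would pass 70% of its speed; a pose out of reach is approached as far as the arm can. A call with a gripper value outside its range is refused whole. The fingers move at their own pace and stop on an object; the grip force is fixed at half the most. Time passes only in rows, so rows that repeat a pose let the fingers close, or fill a call up. It gives the time, the measured TCP pose, the force, the opening and the grip force at its end, in the units of the state.
- bot.read_state(): the state, without advancing time (a new reading comes with each control period).
- vision.capture(name): name is "side" or "top" or "wrist"; returns the picture (400x640x3 uint8, red, green, blue); there is no depth.
- vision.camera_model(name): a dict with "camera_matrix" (3x3 intrinsics, pixels), "camera_from_world" (4x4, takes a point from world to camera coordinates). Camera axes: x right, y up, looking along -z (the intrinsics and any distortion apply to the point x, -y, -z); pixel columns grow to the right and rows downward; lengths in m; the calibration is good to about 2 mm. A picture is of the moment at which its call begins: read the wrist's pose just before it. camera_model takes no time and is no camera call; for the wrist camera it gives the pose at the moment of the call.
- workorder.hand_in(): hands the job in; it is judged then, once.
The state is a dict: "time_s": time; "joint_positions": joint angles; "qvel": joint speeds; "tau": joint torques, N m; "position": TCP position; "tcp_rot": TCP orientation; "force": force on the tool from outside, world axes, zero at the start; "moment": the same for the moment, N m; "opening": opening from 0.0 (shut) to 1.0 (fully open); "grasp_force": force on a finger pad.
Only numpy, scipy, OpenCV 4.12 (cv2) and the standard library are available. Lean on these libraries where they do the work, as an engineer would, in place of code of your own. Each camera call takes 0.05 s, during which the arm holds its last target. There are 200 camera calls.

## Task

Three square aluminium housings are stuck inside one another in the slide. Pull them apart and stand the two loose ones upright in the slide behind the largest, in order of size (largest nearest the end stop, smallest last); then push the whole row together along the slide until the largest is against the end stop and the three stand square, in line and touching. Leave the other things on the bench where they are and knock no housing over.

Things in the scene. Friction and masses are not known exactly. Their poses are not given: they have to be found in the camera images.
- stop (a point): Point on the inner face of the end stop of a fixed steel slide, at floor level, mid-width. y: along the slide away from the stop, x: across, z: up. Slide: slippery flat dark floor 340 mm long, 12 mm above the bench, between two lipped rails (88 mm between lips, tops 18 mm above floor); stop block 45 mm high at one end, other end open. A gauge ledge extends on its +x side.
- large_center (a point): Largest housing: open-topped square aluminium box, 76 x 76 mm, 62 mm high, walls 6, bottom 8. Point: its centre, half-way up. z up, y along the slide away from the stop. Two 8 mm thick ears at its foot (104 mm over both) run under the rails' lips: it slides along but cannot be lifted. Starts 65 to 115 mm short of the stop. About 0.6 kg.
- middle_center (a point): Middle housing: open-topped square aluminium box, 60 x 60 mm, 90 mm high, walls 6, bottom 6. Point: its centre, half-way up. z up, x, y parallel to its sides. Starts inside the largest, on its bottom, 36 mm out of the mouth, gripped by sprung rubber pads: pull straight up with about 8 to 11 N besides its weight (about 0.35 kg); clear after 54 mm.
- small_center (a point): Smallest housing: open-topped square aluminium box, 44 x 44 mm, 120 mm high, walls 5, bottom 6. Point: its centre, half-way up. z up, x, y parallel to its sides. Starts inside the middle one, on its bottom, 36 mm out of the mouth, gripped by weaker pads: pull straight up with about 4 to 6 N besides its weight (about 0.22 kg), the middle one stays; clear after 84 mm.
- ring_gauge: Bystander: steel ring gauge, 60 mm across, 22 mm high, lying on the slide's ledge. Origin: centre of its underside.
- gauge_block: Bystander: steel gauge block, 35 x 75 x 20 mm, lying on the slide's ledge. Origin: centre of its underside.
- caliper: Bystander: caliper, about 190 mm long, flat on the bench to the robot's right. Origin: on its underside near the middle.
- mouse: Bystander: black computer mouse, 105 x 60 x 30 mm, on the bench to the robot's left. Origin: centre of its underside.
- flange: Bystander: turned aluminium flange, 90 mm across, 40 mm high, on the bench to the right. Origin: centre of its underside.
Things that resemble listed ones, but are neither listed nor needed, are in the scene too. Leave any pink look-alike of the part that bears middle_center alone.

How it is judged:
By the outcome, as a careful person would: the job done as asked, in the order asked, and still so for the second after the job is handed in, with the robot touching nothing.
It also fails if it takes over 58 s, if anything falls off the work surface, if the arm or the gripper's body presses on something with over 40 N, if the wrist force passes 120 N, or if a joint passes its speed limit or range.

## Working session

There is one attempt and no reset: what is moved stays moved. The work goes in short steps, Python scripts to look and compute and a shell command to move; the robot and the scene stay as the last step left them, time stands still between calls to the robot, and variables do not carry over. Pictures are saved under pics/ and viewed, at most 10 in all, crops included, and the job is handed in when it is done.

```bash
ls; mkdir -p pics
python3 - <<'E'
from rig import bot, vision
import cv2,numpy as np
s=bot.read_state();print(s['time_s'],s['position'],np.round(s['tcp_rot'],3).tolist(),s['opening'])
for n in('side','top'):
    im=vision.capture(n);cv2.imwrite(f'pics/{n}0.png',im[:,:,::-1])
    m=vision.camera_model(n);print(n,np.round(m['camera_matrix'],1).tolist(),np.round(m['camera_from_world'],3).tolist(),[k for k in m])
E
```

```text
pics
0.0 [0.13714596 0.60898198 0.20505705] [[-0.976, 0.22, -0.001], [0.22, 0.976, -0.002], [0.0, -0.002, -1.0]] 0.9992174685837361
side [[392.8, 0.0, 322.0], [0.0, 392.8, 200.1], [0.0, 0.0, 1.0]] [[0.962, -0.271, -0.015, -0.525], [0.212, 0.717, 0.664, -0.128], [-0.169, -0.643, 0.747, -1.101], [0.0, 0.0, 0.0, 1.0]] ['camera_matrix', 'camera_from_world']
top [[450.1, 0.0, 325.3], [0.0, 450.1, 204.3], [0.0, 0.0, 1.0]] [[-0.01, -1.0, -0.011, -0.023], [0.992, -0.011, 0.128, -0.54], [-0.128, -0.009, 0.992, -1.336], [0.0, 0.0, 0.0, 1.0]] ['camera_matrix', 'camera_from_world']
```

View pics/side0.png

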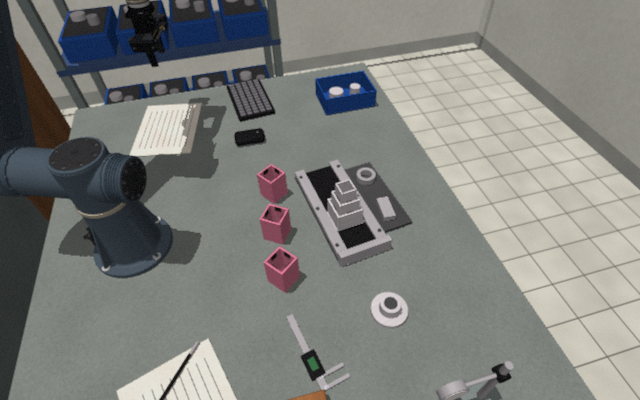

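View pics/top0.png

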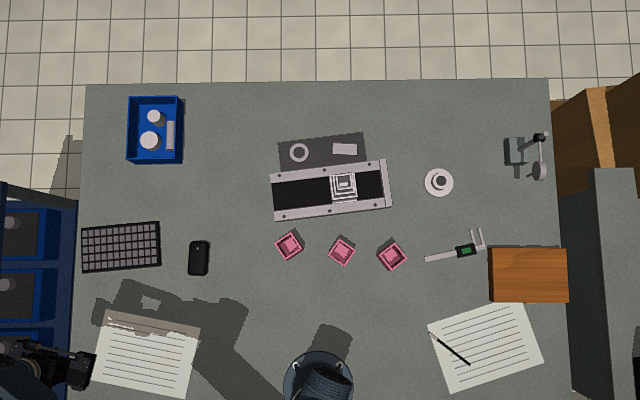

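The aluminium stack sits in the slide (top view around (344,186), side view around (346,203)). Three pink look-alikes, at (289,246), (342,251) and (392,256) in the top view, stand on the bench, and I'll leave them alone. The aluminium stack in the slide matches the description. I'll enlarge it to confirm that and to find the stop end.

```bash
cat > h.py <<'E'
import numpy as np,cv2
from rig import bot,vision
def ray(m,u,v):
    K=m['camera_matrix'];T=np.array(m['camera_from_world']);R=T[:3,:3]
    d=np.linalg.inv(K)@[u,v,1.];d=np.array([d[0],-d[1],-d[2]])
    return -R.T@T[:3,3],R.T@d
def onz(m,u,v,z):
    c,d=ray(m,u,v);return c+d*(z-c[2])/d[2]
def proj(m,p):
    T=np.array(m['camera_from_world']);q=T[:3,:3]@p+T[:3,3];q=np.array(m['camera_matrix'])@[q[0],-q[1],-q[2]];return q[:2]/q[2]
E
python3 - <<'E'
import cv2,numpy as np
a=cv2.imread('pics/top0.png')[125:225,260:400];a=cv2.resize(a,None,fx=5.5,fy=5.5,interpolation=cv2.INTER_CUBIC)
cv2.imwrite('pics/crop0.png',a)
E
```

```text
(no output)
```

View pics/crop0.png

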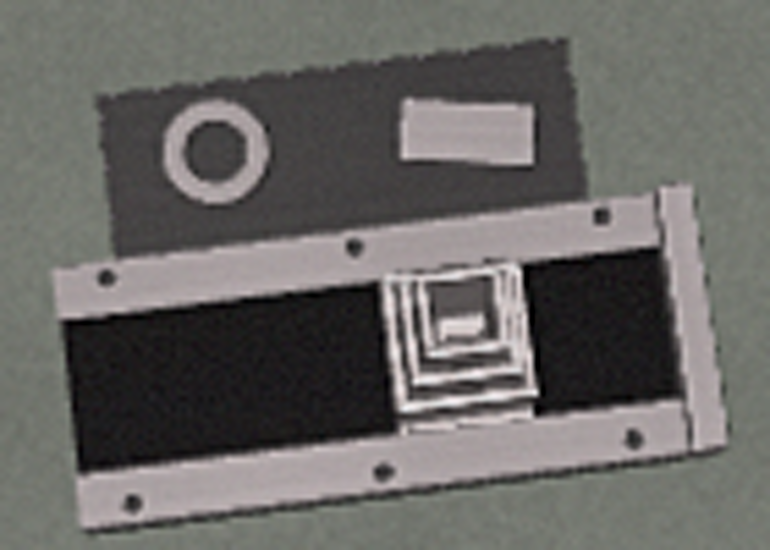

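The crop confirms the stack: three nested aluminium squares with the smallest rim around crop (465,312), in the slide. The stop block is on the right at crop x≈670–720, and the open end is on the left. The ledge with the ring and the block is on the far (+x) side.

Run:
```python
from h import *
m=vision.camera_model('top')
f=lambda x,y,z:onz(m,260+x/5.5-.4,125+y/5.5-.4,z)
P={k:f(*v) for k,v in dict(ul=(65,318,.03),ur=(660,247,.03),ll=(80,470,.03),lr=(685,402,.03),su=(660,190,.057),sl=(692,452,.057),s1=(425,280,.146),s2=(500,272,.146),s3=(510,342,.146),s4=(432,355,.146),l1=(385,275,.074),l2=(520,265,.074),l3=(538,392,.074),l4=(402,408,.074)).items()}
for k,p in P.items():print(k,np.round(p,4))
d=P['ul']-P['ur'];d2=P['ll']-P['lr'];print('len',np.linalg.norm(d),np.linalg.norm(d2),'yaw dirs',np.degrees(np.arctan2(-d[0],d[1])),np.degrees(np.arctan2(-d2[0],d2[1])))
print('small c',np.mean([P['s%d'%i] for i in(1,2,3,4)],0),'large c',np.mean([P['l%d'%i] for i in(1,2,3,4)],0))
a=d+d2;y=a/np.linalg.norm(a);x=np.array([y[1],-y[0],0]);print('y',y,'x',x,'width',(P['ul']-P['ll'])@x,(P['ur']-P['lr'])@x)
mid=(P['ul']+P['ll']+P['ur']+P['lr'])/4
print('mid',mid)
for k in P:print(k,np.round([(P[k]-mid)@x,(P[k]-mid)@y],4))
T=bot.read_state()['tcp_rot'];print('tool yaw',np.degrees(np.arctan2(-T[0][1],T[1][1])))
mw=vision.camera_model('wrist');C=np.linalg.inv(mw['camera_from_world']);print(C)
```

```text
ul [0.6103 0.1366 0.03  ]
ur [ 0.6467 -0.1969  0.03  ]
ll [0.5245 0.1278 0.03  ]
lr [ 0.5588 -0.2086  0.03  ]
su [ 0.673  -0.1947  0.057 ]
sl [ 0.5275 -0.2083  0.057 ]
s1 [ 0.6069 -0.063   0.146 ]
s2 [ 0.6106 -0.1015  0.146 ]
s3 [ 0.5742 -0.106   0.146 ]
s4 [ 0.5679 -0.0661  0.146 ]
l1 [ 0.6239 -0.0427  0.074 ]
l2 [ 0.6285 -0.1159  0.074 ]
l3 [ 0.5589 -0.1243  0.074 ]
l4 [ 0.551 -0.051  0.074]
len 0.3355416512788466 0.3381443714217401 yaw dirs 6.228344203886049 5.815961743216731
small c [ 0.58988511 -0.08415522  0.146     ] large c [ 0.59057752 -0.08346191  0.074     ]
y [-0.10489915  0.99448286  0.        ] x [0.99448286 0.10489915 0.        ] width 0.0861827114805588 0.08860707463431969
mid [ 0.58507121 -0.03527406  0.03      ]
ul [0.0431 0.1683]
ur [ 0.0443 -0.1672]
ll [-0.0431  0.1685]
lr [-0.0443 -0.1696]
su [ 0.0708 -0.1677]
sl [-0.0754 -0.1661]
s1 [ 0.0188 -0.0299]
s2 [ 0.0184 -0.0685]
s3 [-0.0183 -0.0692]
s4 [-0.0203 -0.0289]
l1 [ 0.0378 -0.0114]
l2 [ 0.0348 -0.0847]
l3 [-0.0354 -0.0858]
l4 [-0.0355 -0.0121]
tool yaw -12.708235750671816
[[ 0.22018302 -0.93707586 -0.27093961  0.06207734]
 [ 0.97545729  0.21106717  0.06271944  0.62539276]
 [-0.00158642 -0.27809977  0.96055088  0.38464731]
 [ 0.          0.          0.          1.        ]]
```

```bash
python3 -m handwheel '[{"xyz":[-43,-42,-15],"delta_rot":[0,0,0.15],"hand":-1},{"xyz":[-86,-84,-30],"delta_rot":[0,0,0.3],"hand":-1},{"xyz":[-129,-126,-45],"delta_rot":[0,0,0.45],"hand":-1},{"xyz":[-172,-168,-45],"delta_rot":[0,0,0.6],"hand":-1},{"xyz":[-215,-210,-45],"delta_rot":[0,0,0.75],"hand":-1}]'
cat > go.py <<'E'
# prints the tool-frame shift (mm) and turn about tool z (rad) to slide coords (across, along-from-stop, TCP z)
import sys;from h import *
from scipy.spatial.transform import Rotation as Ro
import json,os
L=json.load(open('slide.json')) if os.path.exists('slide.json') else dict(o=[0.6026,-0.2013],yaw=6.02)
c,s_=np.cos(np.radians(L['yaw'])),np.sin(np.radians(L['yaw']));X=np.array([c,s_,0]);Y=np.array([-s_,c,0])
O=np.array(L['o']+[0.])
G=np.column_stack([Y,X,[0,0,-1]])
def rel():
    s=bot.read_state();p=np.array(s['position']);return s,[(p-O)@X*1e3,(p-O)@Y*1e3,p[2]*1e3]
if __name__=='__main__':
    a=[float(v)/1e3 for v in sys.argv[1:4]];s,r=rel();R=np.array(s['tcp_rot'])
    t=O+a[0]*X+a[1]*Y+[0,0,a[2]]
    print('t',s['time_s'],'at',np.round(r,1),'F',np.round(s['force'],1),'open',round(s['opening']*87,1),'grip',s['grasp_force'])
    print('shift mm',np.round(R.T@(t-s['position'])*1e3,1),'rot',np.round(Ro.from_matrix(R.T@G).as_rotvec(),4))
E
python3 go.py 0 130 250
```

```text
time_s: 0.72
position: [0.3017, 0.3559, 0.2512]
tcp_rot: [[-0.56, 0.828, 0.001], [0.828, 0.56, 0.0], [-0.0, 0.001, -1.0]]
force: [1.0, 0.4, -0.8]
opening: 1.002
grasp_force: 0.0
t 0.725 at [-240.8  585.6  251.2] F [ 1.   0.4 -0.8] open 87.2 grip 0.0
shift mm [-515.4   -1.7    1.2] rot [0.0006 0.     0.4895]
```

```bash
python3 -m handwheel '[{"xyz":[-60,0,0],"delta_rot":[0,0,0.1],"hand":-1},{"xyz":[-120,0,0],"delta_rot":[0,0,0.2],"hand":-1},{"xyz":[-180,0,0],"delta_rot":[0,0,0.3],"hand":-1},{"xyz":[-240,0,0],"delta_rot":[0,0,0.4],"hand":-1},{"xyz":[-300,0,0],"delta_rot":[0,0,0.49],"hand":-1}]' >/dev/null
python3 -m handwheel '[{"xyz":[-50,26,0],"delta_rot":[0,0,0],"hand":-1},{"xyz":[-100,52,0],"delta_rot":[0,0,0],"hand":-1},{"xyz":[-150,80,0],"delta_rot":[0,0,0],"hand":-1},{"xyz":[-190,101,0],"delta_rot":[0,0,0],"hand":-1},{"xyz":[-190,101,0],"delta_rot":[0,0,0],"hand":-1}]' >/dev/null
python3 go.py 0 119 122
python3 - <<'E'
from h import *
m=vision.camera_model('wrist');im=vision.capture('wrist')
cv2.imwrite('pics/w1.png',im[:,:,::-1]);import pickle;pickle.dump(m,open('w1.pkl','wb'))
E
```

```text
t 1.975 at [  3.8 130.3 250.2] F [-0.5  1.   0.6] open 86.8 grip 0.0
shift mm [-11.2  -3.9 128.2] rot [0.0004 0.0007 0.    ]
```

View pics/w1.png

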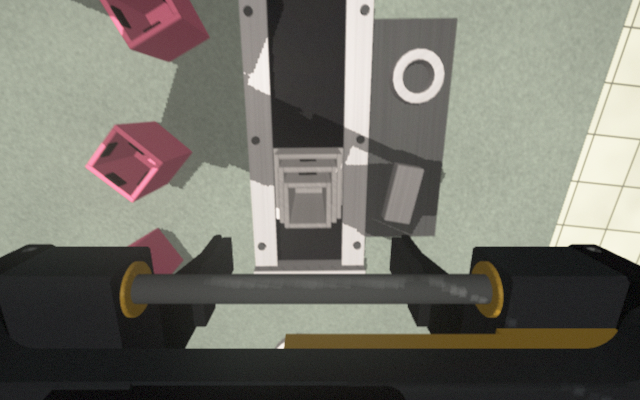

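The wrist view shows the slide running straight up the picture. The small rim is around (283–333, 185–227), the lip edges are near x≈270 and 345, and the stop is at row ≈268. I'll enlarge it to get edges.

Run:
```python
import cv2
a=cv2.imread('pics/w1.png')[140:240,240:370];cv2.imwrite('pics/w1c.png',cv2.resize(a,None,fx=6,fy=6,interpolation=cv2.INTER_CUBIC))
```

```text
(no output)
```

View pics/w1c.png

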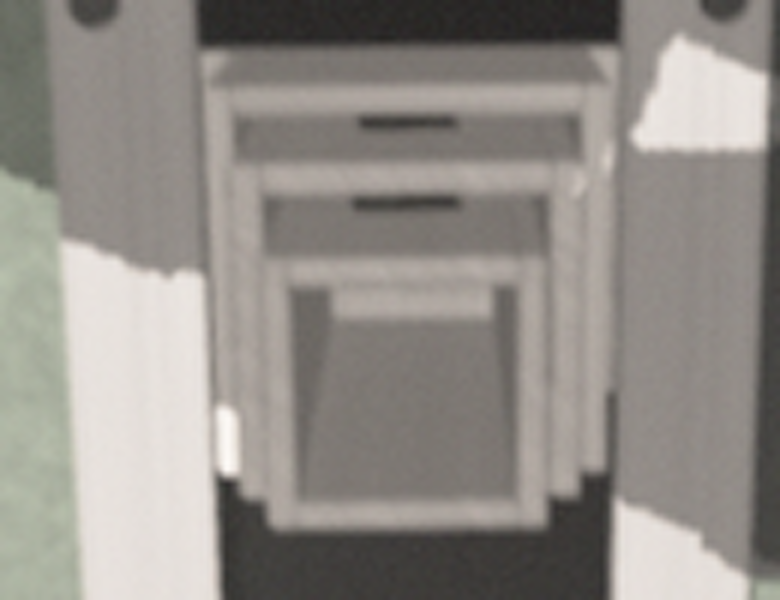

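The crop gives rim corners for the small housing (263,258)–(548,527), middle (236,162)–(580,498) and large (212,84)–(607,473). The lip edges are at x≈200→218 and 621→610.

Run:
```python
from go import *
import pickle;m=pickle.load(open('w1.pkl','rb'))
f=lambda x,y,z:onz(m,240+x/6-.42,140+y/6-.42,z)-O
for n,z,q in [('small',.146,[(263,258),(545,255),(548,527),(269,530)]),('middle',.110,[(236,162),(582,160),(580,497),(243,500)]),('large',.074,[(212,85),(608,82),(607,472),(218,475)]),('lips',.03,[(200,0),(621,0),(610,600),(218,600)])]:
    p=np.array([[f(x,y,z)@X,f(x,y,z)@Y] for x,y in q])*1e3
    e=p[1]-p[0];e2=p[2]-p[3];print(n,'c',p.mean(0).round(1),'w',np.linalg.norm(e).round(1),np.linalg.norm(e2).round(1),'d',(p[0]-p[3]).round(1),(p[1]-p[2]).round(1),'yaw',np.degrees([np.arctan2(*e[::-1]),np.arctan2(*e2[::-1])]).round(2))
```

```text
small c [ -0.4 120.4] w 42.4 43.7 d [ 0.1 43.6] [-1.2 43.6] yaw [0.61 0.65]
middle c [ -0.2 120.5] w 57.8 59.2 d [ 0.5 60. ] [-1.  59.8] yaw [0.32 0.53]
large c [ -0.3 120.6] w 72.8 75.8 d [ 1.2 75.9] [-1.8 75.8] yaw [0.42 0.46]
lips c [ -0.6 103.6] w 86.0 87.5 d [  0.4 132.1] [ -1.2 132.1] yaw [-0.01 -0.01]
```

```bash
echo '{"o":[0.6026,-0.2013],"yaw":6.3}'>slide.json; python3 go.py 0.1 120.4 122
python3 -m handwheel '[{"xyz":[-10,-4,30],"delta_rot":[0,0,-0.005],"hand":-1},{"xyz":[-10,-4,70],"delta_rot":[0,0,-0.005],"hand":-1},{"xyz":[-10,-4,100],"delta_rot":[0,0,-0.005],"hand":-1},{"xyz":[-10,-4,120],"delta_rot":[0,0,-0.005],"hand":-1},{"xyz":[-10,-4,128],"delta_rot":[0,0,-0.005],"hand":-1}]'; python3 go.py 0.1 120.4 122
```

```text
t 2.025 at [  3.1 132.5 250.1] F [ 0.5 -0.  -0.2] open 87.2 grip 0.0
shift mm [-12.3  -2.8 128.1] rot [-0.0015 -0.001  -0.0033]
time_s: 2.65
position: [0.5864, -0.0766, 0.1218]
tcp_rot: [[-0.115, 0.993, -0.004], [0.993, 0.115, 0.002], [0.002, -0.003, -1.0]]
force: [0.2, 0.1, 0.2]
opening: 1.001
grasp_force: 0.0
t 2.65 at [ -2.4 125.7 121.8] F [0.2 0.1 0.2] open 87.1 grip 0.0
shift mm [-5.3  2.5 -0.2] rot [-0.0035 -0.0019  0.0055]
```

```bash
python3 - <<'E'
from go import *
for i in range(4):
    s,r=rel();print(s['time_s'],np.round(r,2),np.round(s['tcp_rot'],4)[:2,1],np.abs(s['qvel']).max().round(2));im=vision.capture('wrist')
E
python3 go.py 0.1 120.4 122
```

```text
2.65 [ -2.43 125.7  121.78] [0.9933 0.1152] 7.78
2.7 [ -2.27 125.42 121.53] [0.9934 0.115 ] 1.6
2.75 [ -1.62 124.94 122.52] [0.9934 0.1148] 1.58
2.8 [ -0.87 124.43 123.35] [0.9934 0.1146] 1.09
t 2.85 at [ -0.4 124.  123.9] F [0.1 0.1 0.5] open 86.8 grip 0.0
shift mm [-3.6  0.5  1.9] rot [0.001  0.0004 0.0047]
```

```bash
python3 -m handwheel '[{"xyz":[-1,0,1],"delta_rot":[0,0,0],"hand":-1},{"xyz":[-1,0,1],"delta_rot":[0,0,0],"hand":1},{"xyz":[-1,0,1],"delta_rot":[0,0,0],"hand":1},{"xyz":[-1,0,1],"delta_rot":[0,0,0],"hand":1},{"xyz":[-1,0,1],"delta_rot":[0,0,0],"hand":1}]'; python3 go.py 0.1 120.4 122
```

```text
time_s: 3.48
position: [0.5885, -0.0795, 0.1221]
tcp_rot: [[-0.114, 0.994, 0.0], [0.994, 0.114, -0.0], [-0.0, 0.0, -1.0]]
force: [0.3, -0.2, -0.5]
opening: 0.626
grasp_force: 0.0
t 3.475 at [ -0.7 122.6 122.1] F [ 0.3 -0.2 -0.5] open 54.5 grip 0.0
shift mm [-2.2  0.8  0.1] rot [0.0001 0.0001 0.004 ]
```

```bash
python3 -m handwheel '[{"xyz":[-2,0.8,0],"delta_rot":[0,0,0.004],"hand":1},{"xyz":[-2,0.8,0],"delta_rot":[0,0,0.004],"hand":1},{"xyz":[-2,0.8,0],"delta_rot":[0,0,0.004],"hand":1},{"xyz":[-2,0.8,0],"delta_rot":[0,0,0.004],"hand":1},{"xyz":[-2,0.8,0],"delta_rot":[0,0,0.004],"hand":1}]'; python3 go.py 0.1 120.4 222
```

```text
time_s: 4.1
position: [0.59, -0.0814, 0.1221]
tcp_rot: [[-0.11, 0.994, 0.001], [0.994, 0.11, -0.0], [-0.0, 0.001, -1.0]]
force: [2.3, 0.3, -1.7]
opening: 0.505
grasp_force: 30.0
t 4.1 at [  0.6 120.5 122.1] F [ 2.3  0.3 -1.7] open 43.9 grip 29.998951256275177
shift mm [ -0.2  -0.4 -99.9] rot [0.0011 0.0003 0.0001]
```

```bash
python3 -m handwheel '[{"xyz":[0,0,-10],"delta_rot":[0,0,0],"hand":1},{"xyz":[0,0,-25],"delta_rot":[0,0,0],"hand":1},{"xyz":[0,0,-45],"delta_rot":[0,0,0],"hand":1},{"xyz":[0,0,-65],"delta_rot":[0,0,0],"hand":1},{"xyz":[0,0,-85],"delta_rot":[0,0,0],"hand":1}]';python3 -m handwheel '[{"xyz":[0,0,-10],"delta_rot":[0,0,0],"hand":1},{"xyz":[0,0,-20],"delta_rot":[0,0,0],"hand":1},{"xyz":[0,0,-25],"delta_rot":[0,0,0],"hand":1},{"xyz":[0,0,-25],"delta_rot":[0,0,0],"hand":1},{"xyz":[0,0,-25],"delta_rot":[0,0,0],"hand":1}]'; python3 go.py 0 275 232
python3 - <<'E'
from h import *
a=vision.capture('side')[130:280,240:430];cv2.imwrite('pics/s2.png',cv2.resize(a[:,:,::-1],None,fx=4,fy=4,interpolation=cv2.INTER_CUBIC))
E
```

```text
time_s: 4.72
position: [0.5882, -0.0812, 0.2079]
tcp_rot: [[-0.11, 0.994, -0.002], [0.994, 0.11, 0.0], [0.001, -0.002, -1.0]]
force: [-0.3, -0.7, -2.5]
opening: 0.497
grasp_force: 30.0
time_s: 5.35
position: [0.589, -0.0813, 0.2315]
tcp_rot: [[-0.11, 0.994, -0.001], [0.994, 0.11, 0.0], [0.001, -0.001, -1.0]]
force: [1.3, -0.2, -1.8]
opening: 0.501
grasp_force: 30.0
t 5.35 at [ -0.3 120.8 231.5] F [ 1.3 -0.2 -1.8] open 43.5 grip 29.995599389076233
shift mm [154.2   0.3  -0.5] rot [-0.0013 -0.0006 -0.    ]
```

View pics/s2.png

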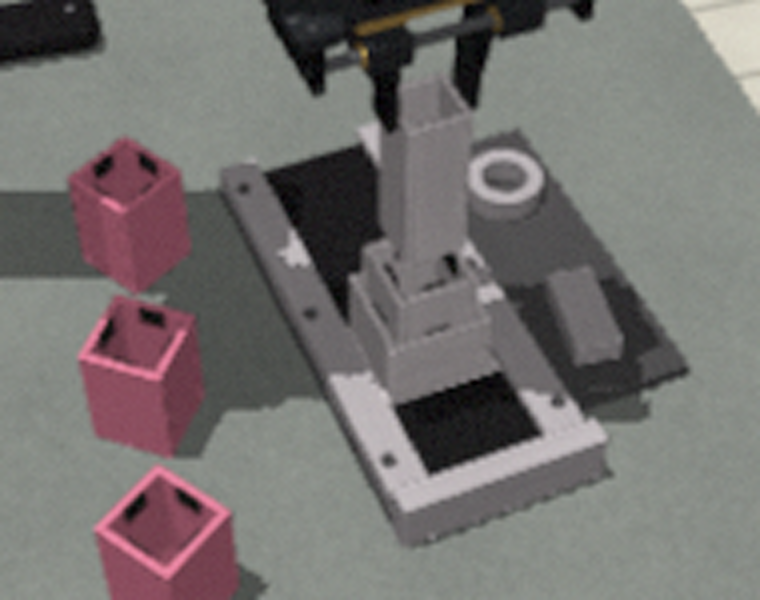

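The small housing (crop (425,170)) is clear and held upright, and the middle one stayed inside the largest at crop (425,290). Next I carry it along the slide and set it down.

```bash
python3 -m handwheel '[{"xyz":[30,0,0],"delta_rot":[0,0,0],"hand":1},{"xyz":[75,0,0],"delta_rot":[0,0,0],"hand":1},{"xyz":[120,0,0],"delta_rot":[0,0,0],"hand":1},{"xyz":[148,0,0],"delta_rot":[0,0,0],"hand":1},{"xyz":[154,0,0],"delta_rot":[0,0,0],"hand":1}]' >/dev/null; python3 -m handwheel '[{"xyz":[0,0,20],"delta_rot":[0,0,0],"hand":1},{"xyz":[0,0,50],"delta_rot":[0,0,0],"hand":1},{"xyz":[0,0,80],"delta_rot":[0,0,0],"hand":1},{"xyz":[0,0,105],"delta_rot":[0,0,0],"hand":1},{"xyz":[0,0,112],"delta_rot":[0,0,0],"hand":1}]' >/dev/null;  python3 -m handwheel '[{"xyz":[0,0,0],"delta_rot":[0,0,0],"hand":1},{"xyz":[0,0,2],"delta_rot":[0,0,0],"hand":1},{"xyz":[0,0,4],"delta_rot":[0,0,0],"hand":1},{"xyz":[0,0,6],"delta_rot":[0,0,0],"hand":1},{"xyz":[0,0,6],"delta_rot":[0,0,0],"hand":1}]';  python3 go.py 0 275 108
```

```text
time_s: 7.28
position: [0.5725, 0.0717, 0.1141]
tcp_rot: [[-0.11, 0.994, -0.0], [0.994, 0.11, 0.0], [0.0, -0.0, -1.0]]
force: [-0.2, -0.5, -2.3]
opening: 0.506
grasp_force: 30.0
t 7.275 at [ -0.  274.7 114.1] F [-0.2 -0.5 -2.3] open 44.0 grip 29.995523393154144
shift mm [0.3 0.  6.1] rot [-0.0001 -0.      0.0001]
```

```bash
python3 -m handwheel '[{"xyz":[0,0,2],"delta_rot":[0,0,0],"hand":1},{"xyz":[0,0,4],"delta_rot":[0,0,0],"hand":1},{"xyz":[0,0,5.5],"delta_rot":[0,0,0],"hand":1},{"xyz":[0,0,5.5],"delta_rot":[0,0,0],"hand":1},{"xyz":[0,0,5.5],"delta_rot":[0,0,0],"hand":1}]';  python3 go.py 0 275 108
```

```text
time_s: 7.9
position: [0.5726, 0.0717, 0.1086]
tcp_rot: [[-0.11, 0.994, 0.0], [0.994, 0.11, -0.0], [-0.0, 0.0, -1.0]]
force: [0.6, -0.3, -2.2]
opening: 0.501
grasp_force: 30.0
t 7.9 at [1.000e-01 2.746e+02 1.086e+02] F [ 0.6 -0.3 -2.2] open 43.6 grip 29.99556541442871
shift mm [ 0.4 -0.1  0.6] rot [0.     0.     0.0001]
```

Force still reads −2.2 N, so it hasn't touched down. I'll ease down another 2.5 mm.

```bash
python3 -m handwheel '[{"xyz":[0,0,0.5],"delta_rot":[0,0,0],"hand":1},{"xyz":[0,0,1],"delta_rot":[0,0,0],"hand":1},{"xyz":[0,0,1.5],"delta_rot":[0,0,0],"hand":1},{"xyz":[0,0,1.5],"delta_rot":[0,0,0],"hand":1},{"xyz":[0,0,1.5],"delta_rot":[0,0,0],"hand":1}]';  python3 go.py 0 275 108
```

```text
time_s: 8.52
position: [0.5729, 0.0717, 0.108]
tcp_rot: [[-0.11, 0.994, 0.001], [0.994, 0.11, 0.0], [-0.0, 0.001, -1.0]]
force: [-1.7, 0.0, 5.0]
opening: 0.501
grasp_force: 30.0
t 8.525 at [  0.4 274.6 108. ] F [-1.7  0.   5. ] open 43.6 grip 29.99628245830536
shift mm [ 0.4 -0.4  0. ] rot [0.0009 0.0001 0.0001]
```

```bash
python3 -m handwheel '[{"xyz":[0,0,-0.5],"delta_rot":[0,0,0],"hand":-1},{"xyz":[0,0,-0.5],"delta_rot":[0,0,0],"hand":-1},{"xyz":[0,0,-0.5],"delta_rot":[0,0,0],"hand":-1},{"xyz":[0,0,-0.5],"delta_rot":[0,0,0],"hand":-1},{"xyz":[0,0,-0.5],"delta_rot":[0,0,0],"hand":-1}]' ;python3 -m handwheel '[{"xyz":[0,0,-25],"delta_rot":[0,0,0],"hand":-1},{"xyz":[0,0,-60],"delta_rot":[0,0,0],"hand":-1},{"xyz":[-45,0,-60],"delta_rot":[0,0,0],"hand":-1},{"xyz":[-100,0,-60],"delta_rot":[0,0,0],"hand":-1},{"xyz":[-150,0,-60],"delta_rot":[0,0,0],"hand":-1}]';python3 go.py 0.1 120.4 86
```

```text
time_s: 9.15
position: [0.5725, 0.0717, 0.1074]
tcp_rot: [[-0.11, 0.994, -0.0], [0.994, 0.11, 0.0], [0.0, -0.0, -1.0]]
force: [-0.8, -0.1, 0.1]
opening: 0.96
grasp_force: 0.0
time_s: 9.78
position: [0.5892, -0.0789, 0.1678]
tcp_rot: [[-0.11, 0.994, 0.001], [0.994, 0.11, -0.0], [-0.0, 0.001, -1.0]]
force: [0.7, 1.6, -0.6]
opening: 1.001
grasp_force: 0.0
t 9.775 at [  0.2 123.1 167.8] F [ 0.7  1.6 -0.6] open 87.1 grip 0.0
shift mm [-2.7 -0.1 81.8] rot [0.0007 0.0004 0.0005]
```

```bash
python3 -m handwheel '[{"xyz":[-1.5,0,25],"delta_rot":[0,0,0],"hand":-1},{"xyz":[-1.5,0,60],"delta_rot":[0,0,0],"hand":-1},{"xyz":[-1.5,0,78],"delta_rot":[0,0,0],"hand":-1},{"xyz":[-1.5,0,82],"delta_rot":[0,0,0],"hand":-1},{"xyz":[-1.5,0,82],"delta_rot":[0,0,0],"hand":-1}]' >/dev/null;python3 -m handwheel '[{"xyz":[0,0,0],"delta_rot":[0,0,0],"hand":1},{"xyz":[0,0,0],"delta_rot":[0,0,0],"hand":1},{"xyz":[0,0,0],"delta_rot":[0,0,0],"hand":1},{"xyz":[0,0,0],"delta_rot":[0,0,0],"hand":1},{"xyz":[0,0,0],"delta_rot":[0,0,0],"hand":1}]';python3 go.py 0.1 120.4 86
```

```text
time_s: 11.02
position: [0.5895, -0.0789, 0.0859]
tcp_rot: [[-0.11, 0.994, 0.001], [0.994, 0.11, -0.0], [-0.0, 0.001, -1.0]]
force: [-0.9, 0.3, 1.8]
opening: 0.68
grasp_force: 30.0
t 11.025 at [  0.4 123.1  85.9] F [-0.9  0.3  1.8] open 59.2 grip 30.00040054321289
shift mm [-2.7 -0.3 -0.1] rot [0.0007 0.0002 0.0001]
```

```bash
python3 -m handwheel '[{"xyz":[0,0,-8],"delta_rot":[0,0,0],"hand":1},{"xyz":[0,0,-20],"delta_rot":[0,0,0],"hand":1},{"xyz":[0,0,-35],"delta_rot":[0,0,0],"hand":1},{"xyz":[0,0,-50],"delta_rot":[0,0,0],"hand":1},{"xyz":[0,0,-65],"delta_rot":[0,0,0],"hand":1}]' >/dev/null;python3 -m handwheel '[{"xyz":[0,0,-6],"delta_rot":[0,0,0],"hand":1},{"xyz":[0,0,-12],"delta_rot":[0,0,0],"hand":1},{"xyz":[0,0,-15],"delta_rot":[0,0,0],"hand":1},{"xyz":[0,0,-15],"delta_rot":[0,0,0],"hand":1},{"xyz":[0,0,-15],"delta_rot":[0,0,0],"hand":1}]';python3 go.py 0 200 166
python3 - <<'E'
from h import *
a=vision.capture('side')[130:280,240:430];cv2.imwrite('pics/s3.png',cv2.resize(a[:,:,::-1],None,fx=4,fy=4,interpolation=cv2.INTER_CUBIC))
E
```

```text
time_s: 12.28
position: [0.5889, -0.0789, 0.1651]
tcp_rot: [[-0.11, 0.994, -0.001], [0.994, 0.11, 0.0], [0.0, -0.001, -1.0]]
force: [0.1, 0.2, -4.6]
opening: 0.686
grasp_force: 30.0
t 12.275 at [ -0.2 123.2 165.1] F [ 0.1  0.2 -4.6] open 59.7 grip 29.998430013656616
shift mm [76.8  0.2 -0.8] rot [-0.0008 -0.0004  0.    ]
```

View pics/s3.png

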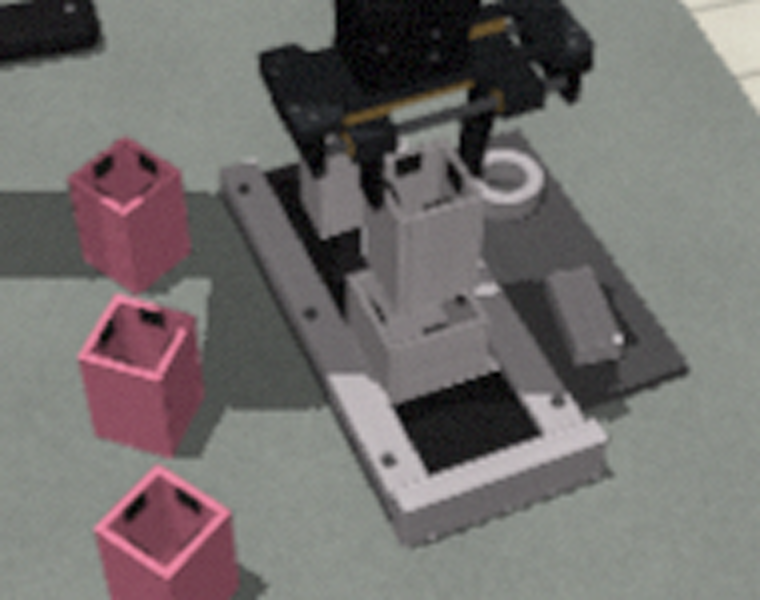

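The middle one is out and held upright at crop (425,230), and the small one stands in the slide at crop (330,200). Next I carry the middle one back and lower it.

```bash
python3 -m handwheel '[{"xyz":[20,0,0],"delta_rot":[0,0,0],"hand":1},{"xyz":[45,0,0],"delta_rot":[0,0,0],"hand":1},{"xyz":[68,0,0],"delta_rot":[0,0,0],"hand":1},{"xyz":[75,0,0],"delta_rot":[0,0,0],"hand":1},{"xyz":[75,0,0],"delta_rot":[0,0,0],"hand":1}]' >/dev/null;python3 -m handwheel '[{"xyz":[0,0,20],"delta_rot":[0,0,0],"hand":1},{"xyz":[0,0,45],"delta_rot":[0,0,0],"hand":1},{"xyz":[0,0,70],"delta_rot":[0,0,0],"hand":1},{"xyz":[0,0,80],"delta_rot":[0,0,0],"hand":1},{"xyz":[0,0,84],"delta_rot":[0,0,0],"hand":1}]'>/dev/null;python3 -m handwheel '[{"xyz":[0,0,0],"delta_rot":[0,0,0],"hand":1},{"xyz":[0,0,0.5],"delta_rot":[0,0,0],"hand":1},{"xyz":[0,0,1],"delta_rot":[0,0,0],"hand":1},{"xyz":[0,0,1.5],"delta_rot":[0,0,0],"hand":1},{"xyz":[0,0,1.5],"delta_rot":[0,0,0],"hand":1}]';python3 go.py 0 198 78
```

```text
time_s: 14.2
position: [0.581, -0.0043, 0.0802]
tcp_rot: [[-0.11, 0.994, 0.0], [0.994, 0.11, -0.0], [-0.0, 0.0, -1.0]]
force: [1.5, -0.0, -4.3]
opening: 0.68
grasp_force: 30.0
t 14.2 at [1.000e-01 1.982e+02 8.020e+01] F [ 1.5 -0.  -4.3] open 59.2 grip 29.998455047607422
shift mm [-0.2 -0.1  2.2] rot [0.0002 0.0001 0.0002]
```

```bash
python3 -m handwheel '[{"xyz":[0,0,1],"delta_rot":[0,0,0],"hand":1},{"xyz":[0,0,1.5],"delta_rot":[0,0,0],"hand":1},{"xyz":[0,0,2],"delta_rot":[0,0,0],"hand":1},{"xyz":[0,0,2.4],"delta_rot":[0,0,0],"hand":1},{"xyz":[0,0,2.4],"delta_rot":[0,0,0],"hand":1}]';python3 go.py 0 198 78
```

```text
time_s: 14.82
position: [0.581, -0.0043, 0.078]
tcp_rot: [[-0.11, 0.994, 0.0], [0.994, 0.11, -0.0], [-0.0, 0.0, -1.0]]
force: [-0.4, 1.2, -1.3]
opening: 0.685
grasp_force: 30.0
t 14.825 at [1.000e-01 1.982e+02 7.800e+01] F [-0.4  1.2 -1.3] open 59.6 grip 29.99919354915619
shift mm [-0.2 -0.1 -0. ] rot [0.0002 0.0001 0.0001]
```

```bash
python3 -m handwheel '[{"xyz":[0,0,0],"delta_rot":[0,0,0],"hand":-1},{"xyz":[0,0,0],"delta_rot":[0,0,0],"hand":-1},{"xyz":[0,0,0],"delta_rot":[0,0,0],"hand":-1},{"xyz":[0,0,0],"delta_rot":[0,0,0],"hand":-1},{"xyz":[0,0,0],"delta_rot":[0,0,0],"hand":-1}]' >/dev/null;python3 -m handwheel '[{"xyz":[0,0,-30],"delta_rot":[0,0,0],"hand":-1},{"xyz":[0,0,-65],"delta_rot":[0,0,0],"hand":-1},{"xyz":[0,0,-85],"delta_rot":[0,0,0],"hand":-1},{"xyz":[40,0,-85],"delta_rot":[0,0,0],"hand":-1},{"xyz":[76,0,-85],"delta_rot":[0,0,0],"hand":-1}]';python3 go.py 0 274.6 85
python3 - <<'E'
from h import *
a=vision.capture('side')[130:280,240:430];cv2.imwrite('pics/s4.png',cv2.resize(a[:,:,::-1],None,fx=4,fy=4,interpolation=cv2.INTER_CUBIC))
E
```

```text
time_s: 16.08
position: [0.5727, 0.0717, 0.1632]
tcp_rot: [[-0.109, 0.994, 0.001], [0.994, 0.109, 0.0], [-0.0, 0.001, -1.0]]
force: [1.1, 0.0, -1.0]
opening: 0.995
grasp_force: 0.0
t 16.075 at [  0.3 274.7 163.2] F [ 1.1  0.  -1. ] open 86.6 grip 0.0
shift mm [-0.1 -0.3 78.2] rot [ 0.001   0.     -0.0012]
```

View pics/s4.png

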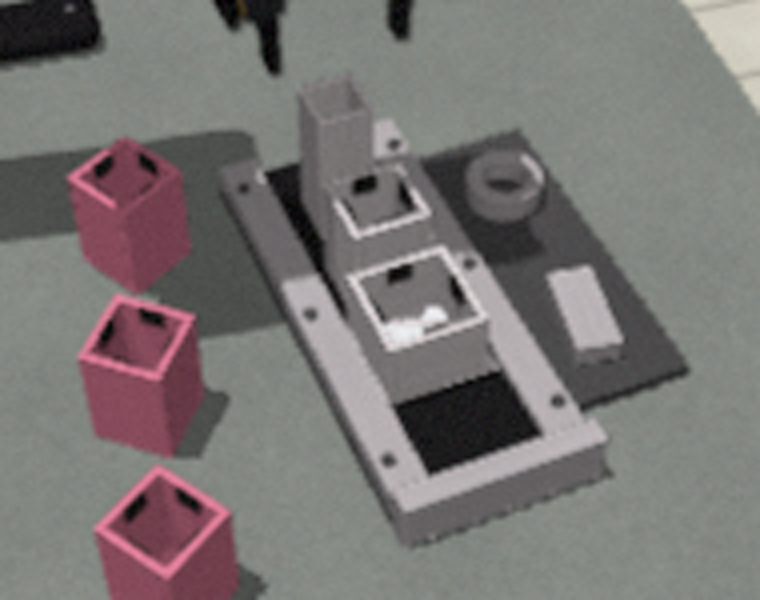

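All three stand upright in order: large at crop (420,310), middle (385,215), small (340,150). Next I grip the small one and push the row towards the stop.

```bash
python3 -m handwheel '[{"xyz":[0,0,25],"delta_rot":[0,0,-0.001],"hand":-1},{"xyz":[0,0,55],"delta_rot":[0,0,-0.001],"hand":-1},{"xyz":[0,0,73],"delta_rot":[0,0,-0.001],"hand":-1},{"xyz":[0,0,78],"delta_rot":[0,0,-0.001],"hand":-1},{"xyz":[0,0,78],"delta_rot":[0,0,-0.001],"hand":1}]' >/dev/null;python3 -m handwheel '[{"xyz":[0,0,0],"delta_rot":[0,0,0],"hand":1},{"xyz":[0,0,0],"delta_rot":[0,0,0],"hand":1},{"xyz":[0,0,0],"delta_rot":[0,0,0],"hand":1},{"xyz":[0,0,0],"delta_rot":[0,0,0],"hand":1},{"xyz":[0,0,0],"delta_rot":[0,0,0],"hand":1}]';python3 -m handwheel '[{"xyz":[0,0,0],"delta_rot":[0,0,0],"hand":1},{"xyz":[-4,0,0],"delta_rot":[0,0,0],"hand":1},{"xyz":[-9,0,0],"delta_rot":[0,0,0],"hand":1},{"xyz":[-14,0,0],"delta_rot":[0,0,0],"hand":1},{"xyz":[-19,0,0],"delta_rot":[0,0,0],"hand":1}]';python3 go.py 0 158 85
```

```text
time_s: 17.38
position: [0.5728, 0.0712, 0.0849]
tcp_rot: [[-0.111, 0.994, 0.0], [0.994, 0.111, -0.0], [-0.0, 0.0, -1.0]]
force: [0.5, 1.1, 2.6]
opening: 0.502
grasp_force: 30.0
time_s: 18.0
position: [0.5751, 0.0519, 0.0849]
tcp_rot: [[-0.111, 0.994, 0.001], [0.994, 0.111, 0.0], [0.0, 0.001, -1.0]]
force: [-0.1, 0.4, 3.3]
opening: 0.502
grasp_force: 30.0
t 18.0 at [  0.4 254.7  84.9] F [-0.1  0.4  3.3] open 43.6 grip 29.9879656964913
shift mm [-96.7  -0.5  -0.1] rot [ 0.0008 -0.      0.0008]
```

```bash
for i in 1; do python3 -m handwheel '[{"xyz":[-5,0,0],"delta_rot":[0,0,0],"hand":1},{"xyz":[-10,0,0],"delta_rot":[0,0,0],"hand":1},{"xyz":[-15,0,0],"delta_rot":[0,0,0],"hand":1},{"xyz":[-20,0,0],"delta_rot":[0,0,0],"hand":1},{"xyz":[-25,0,0],"delta_rot":[0,0,0],"hand":1}]'; done;python3 go.py 0 158 85
```

```text
time_s: 18.62
position: [0.5774, 0.0285, 0.0849]
tcp_rot: [[-0.11, 0.994, -0.0], [0.994, 0.11, 0.002], [0.002, 0.0, -1.0]]
force: [-0.4, 6.0, 9.9]
opening: 0.502
grasp_force: 30.0
t 18.625 at [2.000e-01 2.311e+02 8.490e+01] F [-0.4  6.   9.9] open 43.7 grip 29.97825591126457
shift mm [-73.1  -0.2  -0.2] rot [ 0.0002 -0.0021  0.0005]
```

```bash
python3 -m handwheel '[{"xyz":[-5,0,0],"delta_rot":[0,0,0],"hand":1},{"xyz":[-10,0,0],"delta_rot":[0,0,0],"hand":1},{"xyz":[-15,0,0],"delta_rot":[0,0,0],"hand":1},{"xyz":[-20,0,0],"delta_rot":[0,0,0],"hand":1},{"xyz":[-25,0,0],"delta_rot":[0,0,0],"hand":1}]';python3 go.py 0 158 85
```

```text
time_s: 19.25
position: [0.58, 0.0037, 0.0849]
tcp_rot: [[-0.11, 0.994, -0.0], [0.994, 0.11, 0.002], [0.002, -0.0, -1.0]]
force: [-0.1, 7.5, 5.4]
opening: 0.502
grasp_force: 30.0
t 19.25 at [1.000e-01 2.063e+02 8.490e+01] F [-0.1  7.5  5.4] open 43.7 grip 29.984439499676228
shift mm [-48.3  -0.1  -0.2] rot [-0.     -0.0022  0.0007]
```

```bash
python3 -m handwheel '[{"xyz":[-5,0,0],"delta_rot":[0,0,0],"hand":1},{"xyz":[-10,0,0],"delta_rot":[0,0,0],"hand":1},{"xyz":[-15,0,0],"delta_rot":[0,0,0],"hand":1},{"xyz":[-20,0,0],"delta_rot":[0,0,0],"hand":1},{"xyz":[-25,0,0],"delta_rot":[0,0,0],"hand":1}]' | grep force:;python3 -m handwheel '[{"xyz":[-4,0,0],"delta_rot":[0,0,0],"hand":1},{"xyz":[-8,0,0],"delta_rot":[0,0,0],"hand":1},{"xyz":[-11,0,0],"delta_rot":[0,0,0],"hand":1},{"xyz":[-13,0,0],"delta_rot":[0,0,0],"hand":1},{"xyz":[-15,0,0],"delta_rot":[0,0,0],"hand":1}]';python3 go.py 0 158 85
```

```text
force: [0.1, 7.8, 3.7]
grasp_force: 30.0
time_s: 20.5
position: [0.5845, -0.0359, 0.0849]
tcp_rot: [[-0.11, 0.994, -0.0], [0.994, 0.11, 0.002], [0.002, -0.0, -1.0]]
force: [0.3, 5.9, 4.5]
opening: 0.507
grasp_force: 30.0
t 20.5 at [1.000e-01 1.664e+02 8.490e+01] F [0.3 5.9 4.5] open 44.1 grip 29.985467281658202
shift mm [-8.4 -0.1 -0.1] rot [-0.0001 -0.0024  0.0007]
```

```bash
python3 -m handwheel '[{"xyz":[-1,0,0],"delta_rot":[0,0,0],"hand":1},{"xyz":[-2,0,0],"delta_rot":[0,0,0],"hand":1},{"xyz":[-3,0,0],"delta_rot":[0,0,0],"hand":1},{"xyz":[-4,0,0],"delta_rot":[0,0,0],"hand":1},{"xyz":[-5,0,0],"delta_rot":[0,0,0],"hand":1}]' | grep -v rot;python3 go.py 0 158 85
```

```text
time_s: 21.12
position: [0.585, -0.0407, 0.0849]
force: [0.1, 5.6, 6.3]
opening: 0.501
grasp_force: 30.0
t 21.125 at [1.000e-01 1.615e+02 8.490e+01] F [0.1 5.6 6.3] open 43.6 grip 29.98590478906408
shift mm [-3.5 -0.1 -0.1] rot [-0.     -0.0024  0.0008]
```

```bash
python3 -m handwheel '[{"xyz":[-0.5,0,0],"delta_rot":[0,0,0],"hand":1},{"xyz":[-1,0,0],"delta_rot":[0,0,0],"hand":1},{"xyz":[-1.5,0,0],"delta_rot":[0,0,0],"hand":1},{"xyz":[-2,0,0],"delta_rot":[0,0,0],"hand":1},{"xyz":[-2.5,0,0],"delta_rot":[0,0,0],"hand":1}]' | grep -v rot;python3 go.py 0 158 85
```

```text
time_s: 21.75
position: [0.5852, -0.0432, 0.0849]
force: [0.9, 5.4, 6.5]
opening: 0.503
grasp_force: 30.0
t 21.75 at [1.000e-01 1.591e+02 8.490e+01] F [0.9 5.4 6.5] open 43.8 grip 29.98493207618594
shift mm [-1.1 -0.1 -0.1] rot [-0.0002 -0.0025  0.0008]
```

```bash
python3 -m handwheel '[{"xyz":[-0.5,0,0],"delta_rot":[0,0,0],"hand":1},{"xyz":[-1,0,0],"delta_rot":[0,0,0],"hand":1},{"xyz":[-1.5,0,0],"delta_rot":[0,0,0],"hand":1},{"xyz":[-2,0,0],"delta_rot":[0,0,0],"hand":1},{"xyz":[-2,0,0],"delta_rot":[0,0,0],"hand":1}]' | grep -v rot;python3 go.py 0 158 85
```

```text
time_s: 22.38
position: [0.5855, -0.0448, 0.0849]
force: [0.8, 7.2, 6.2]
opening: 0.498
grasp_force: 30.0
t 22.375 at [1.000e-01 1.574e+02 8.490e+01] F [0.8 7.2 6.2] open 43.3 grip 29.98537816805765
shift mm [ 0.6 -0.1 -0.1] rot [-0.0001 -0.003   0.0008]
```

```bash
python3 -m handwheel '[{"xyz":[-0.3,0,0],"delta_rot":[0,0,0],"hand":1},{"xyz":[-0.6,0,0],"delta_rot":[0,0,0],"hand":1},{"xyz":[-0.9,0,0],"delta_rot":[0,0,0],"hand":1},{"xyz":[-1.2,0,0],"delta_rot":[0,0,0],"hand":1},{"xyz":[-1.2,0,0],"delta_rot":[0,0,0],"hand":1}]' | grep -v rot;python3 go.py 0 158 85
```

```text
time_s: 23.0
position: [0.5854, -0.0448, 0.0849]
force: [0.3, 10.2, 6.0]
opening: 0.504
grasp_force: 30.0
t 23.0 at [1.000e-01 1.574e+02 8.490e+01] F [ 0.3 10.2  6. ] open 43.8 grip 29.990152308018878
shift mm [ 0.6 -0.1 -0.1] rot [-0.0002 -0.0047  0.0007]
```

```bash
python3 -m handwheel '[{"xyz":[-0.3,0,0],"delta_rot":[0,0,0],"hand":1},{"xyz":[-0.6,0,0],"delta_rot":[0,0,0],"hand":1},{"xyz":[-1,0,0],"delta_rot":[0,0,0],"hand":1},{"xyz":[-1,0,0],"delta_rot":[0,0,0],"hand":1},{"xyz":[-1,0,0],"delta_rot":[0,0,0],"hand":1}]' | grep -v rot;python3 go.py 0 158 85;python3 -m handwheel '[{"xyz":[0,0,0],"delta_rot":[0,0,0],"hand":-1},{"xyz":[0,0,0],"delta_rot":[0,0,0],"hand":-1},{"xyz":[0,0,0],"delta_rot":[0,0,0],"hand":-1},{"xyz":[0,0,0],"delta_rot":[0,0,0],"hand":-1},{"xyz":[0,0,0],"delta_rot":[0,0,0],"hand":-1}]' >/dev/null;python3 -m handwheel '[{"xyz":[0,0,-30],"delta_rot":[0,0,0],"hand":-1},{"xyz":[0,0,-65],"delta_rot":[0,0,0],"hand":-1},{"xyz":[0,0,-90],"delta_rot":[0,0,0],"hand":-1},{"xyz":[50,0,-100],"delta_rot":[0,0,0],"hand":0},{"xyz":[90,0,-100],"delta_rot":[0,0,0],"hand":1}]';python3 go.py 0 240 82
python3 - <<'E'
from h import *
m=vision.camera_model('wrist');im=vision.capture('wrist');import pickle;pickle.dump(m,open('w2.pkl','wb'))
a=im[90:300,220:400];cv2.imwrite('pics/w2.png',cv2.resize(a[:,:,::-1],None,fx=2.8,fy=2.8,interpolation=cv2.INTER_CUBIC))
b=vision.capture('side')[130:280,240:430];cv2.imwrite('pics/s5.png',cv2.resize(b[:,:,::-1],None,fx=4,fy=4,interpolation=cv2.INTER_CUBIC))
E
```

```text
time_s: 23.62
position: [0.5854, -0.0449, 0.0849]
force: [1.6, 11.8, 8.0]
opening: 0.502
grasp_force: 30.0
t 23.625 at [1.000e-01 1.574e+02 8.490e+01] F [ 1.6 11.8  8. ] open 43.6 grip 29.994486743817106
shift mm [ 0.6 -0.1 -0.1] rot [-0.0002 -0.006   0.0007]
time_s: 24.88
position: [0.5765, 0.0414, 0.1859]
tcp_rot: [[-0.11, 0.994, 0.003], [0.994, 0.11, -0.0], [-0.0, 0.003, -1.0]]
force: [0.2, -0.5, 0.4]
opening: 0.855
grasp_force: 0.0
t 24.875 at [  0.7 244.1 185.9] F [ 0.2 -0.5  0.4] open 74.4 grip 0.0
shift mm [ -4.   -1.  103.9] rot [ 0.0025  0.0004 -0.0001]
```

View pics/w2.png

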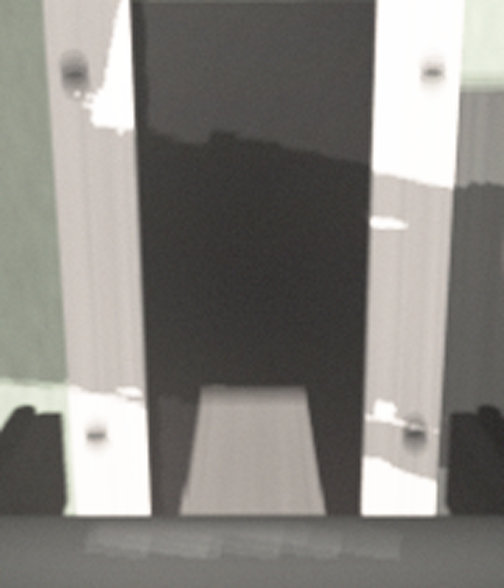

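This wrist view only shows the empty floor behind the row and the small one's rear top edge at crop (250,390). I'll make one gentle, low push with closed, tilted fingers to seat everything, then check the whole row in the last picture.

```bash
python3 -m handwheel '[{"xyz":[-5,-1,10],"delta_rot":[0,-0.17,0],"hand":1},{"xyz":[-10,-1,40],"delta_rot":[0,-0.34,0],"hand":1},{"xyz":[-14,-1,80],"delta_rot":[0,-0.52,0],"hand":1},{"xyz":[-14,-1,110],"delta_rot":[0,-0.52,0],"hand":1},{"xyz":[-14,-1,134],"delta_rot":[0,-0.52,0],"hand":1}]';python3 go.py 0 195 52
```

```text
time_s: 25.6
position: [0.5762, 0.0268, 0.0486]
tcp_rot: [[-0.098, 0.994, 0.054], [0.862, 0.112, -0.494], [-0.497, -0.002, -0.868]]
force: [-0.5, -0.0, 0.4]
opening: 0.195
grasp_force: 0.0
t 25.6 at [ -1.3 229.6  48.6] F [-0.5 -0.   0.4] open 16.9 grip 0.0
shift mm [-31.7   1.2  14.2] rot [-0.0015  0.5202  0.003 ]
```

```bash
python3 -m handwheel '[{"xyz":[-7,1,4],"delta_rot":[0,0,0],"hand":1},{"xyz":[-14,1,8],"delta_rot":[0,0,0],"hand":1},{"xyz":[-21,1,12],"delta_rot":[0,0,0],"hand":1},{"xyz":[-27,1,15],"delta_rot":[0,0,0],"hand":1},{"xyz":[-27,1,15],"delta_rot":[0,0,0],"hand":1}]' |grep -A9 force;python3 -m handwheel '[{"xyz":[-0.7,0,0.4],"delta_rot":[0,0,0],"hand":1},{"xyz":[-1.4,0,0.8],"delta_rot":[0,0,0],"hand":1},{"xyz":[-2.1,0,1.2],"delta_rot":[0,0,0],"hand":1},{"xyz":[-2.8,0,1.6],"delta_rot":[0,0,0],"hand":1},{"xyz":[-2.8,0,1.6],"delta_rot":[0,0,0],"hand":1}]' |grep force:; python3 go.py 0 191 48
```

```text
force: [0.1, 0.2, 0.5]
opening: 0.008
grasp_force: 0.0
force: [-1.4, 0.3, 0.4]
grasp_force: 0.0
t 26.85 at [1.000e-01 1.953e+02 5.100e+01] F [-1.4  0.3  0.4] open 0.7 grip 0.0
shift mm [-2.3 -0.1  4.8] rot [2.0e-04 5.2e-01 1.1e-03]
```

```bash
python3 -m handwheel '[{"xyz":[-0.9,0,0.5],"delta_rot":[0,0,0],"hand":1},{"xyz":[-1.7,0,1],"delta_rot":[0,0,0],"hand":1},{"xyz":[-2.6,0,1.5],"delta_rot":[0,0,0],"hand":1},{"xyz":[-3.5,0,2],"delta_rot":[0,0,0],"hand":1},{"xyz":[-3.5,0,2],"delta_rot":[0,0,0],"hand":1}]' |grep force:; python3 go.py 0 191 48
```

```text
force: [-0.1, 0.6, 0.3]
grasp_force: 0.0
t 27.475 at [1.000e-01 1.912e+02 5.110e+01] F [-0.1  0.6  0.3] open 0.8 grip 0.0
shift mm [ 1.4 -0.1  2.8] rot [2.0e-04 5.2e-01 9.0e-04]
```

```bash
python3 -m handwheel '[{"xyz":[-0.5,0,0.3],"delta_rot":[0,0,0],"hand":1},{"xyz":[-0.9,0,0.5],"delta_rot":[0,0,0],"hand":1},{"xyz":[-1.3,0,0.8],"delta_rot":[0,0,0],"hand":1},{"xyz":[-1.7,0,1],"delta_rot":[0,0,0],"hand":1},{"xyz":[-1.7,0,1],"delta_rot":[0,0,0],"hand":1}]' |grep force:; python3 go.py 0 191 48
```

```text
force: [-0.2, 0.6, 0.3]
grasp_force: 0.0
t 28.1 at [  0.2 189.3  51. ] F [-0.2  0.6  0.3] open 0.8 grip 0.0
shift mm [ 3.  -0.2  1.8] rot [3.0e-04 5.2e-01 1.0e-03]
```

```bash
python3 -m handwheel '[{"xyz":[-0.2,0,0.1],"delta_rot":[0,0,0],"hand":1},{"xyz":[-0.4,0,0.2],"delta_rot":[0,0,0],"hand":1},{"xyz":[-0.6,0,0.3],"delta_rot":[0,0,0],"hand":1},{"xyz":[-0.9,0,0.5],"delta_rot":[0,0,0],"hand":1},{"xyz":[-0.9,0,0.5],"delta_rot":[0,0,0],"hand":1}]' |grep force:; python3 go.py 0 191 48
```

```text
force: [-0.7, 0.4, 0.3]
grasp_force: 0.0
t 28.725 at [  0.2 188.2  51.1] F [-0.7  0.4  0.3] open 0.4 grip 0.0
shift mm [ 3.9 -0.2  1.3] rot [3.0e-04 5.2e-01 1.0e-03]
```

```bash
python3 -m handwheel '[{"xyz":[-0.5,0,0.3],"delta_rot":[0,0,0],"hand":1},{"xyz":[-0.9,0,0.5],"delta_rot":[0,0,0],"hand":1},{"xyz":[-1.3,0,0.8],"delta_rot":[0,0,0],"hand":1},{"xyz":[-1.7,0,1],"delta_rot":[0,0,0],"hand":1},{"xyz":[-1.7,0,1],"delta_rot":[0,0,0],"hand":1}]' |grep force:; python3 go.py 0 191 48
```

```text
force: [-0.4, 0.4, -0.1]
grasp_force: 0.0
t 29.35 at [  0.2 186.3  51. ] F [-0.4  0.4 -0.1] open 0.2 grip 0.0
shift mm [ 5.6 -0.2  0.3] rot [2.0e-04 5.2e-01 1.0e-03]
```

```bash
python3 -m handwheel '[{"xyz":[-0.5,0,0.3],"delta_rot":[0,0,0],"hand":1},{"xyz":[-0.9,0,0.5],"delta_rot":[0,0,0],"hand":1},{"xyz":[-1.3,0,0.8],"delta_rot":[0,0,0],"hand":1},{"xyz":[-1.7,0,1],"delta_rot":[0,0,0],"hand":1},{"xyz":[-1.7,0,1],"delta_rot":[0,0,0],"hand":1}]' |grep force:; python3 go.py 0 191 48
python3 - <<'E'
from h import *
a=vision.capture('side')[120:260,250:410];cv2.imwrite('pics/s6.png',cv2.resize(a[:,:,::-1],None,fx=4.2,fy=4.2,interpolation=cv2.INTER_CUBIC))
E
```

```text
force: [-0.5, -0.3, 0.3]
grasp_force: 0.0
t 29.975 at [  0.2 184.3  51. ] F [-0.5 -0.3  0.3] open 0.1 grip 0.0
shift mm [ 7.3 -0.1 -0.7] rot [2.0e-04 5.2e-01 1.0e-03]
```

Run:
```python
from h import *
b=cv2.imread('pics/s5.png');a=cv2.imread('pics/s6.png')
b=cv2.resize(b[60:600,150:650],(400,432));a=cv2.resize(a,(400,350))
o=np.zeros((432,800,3),np.uint8);o[:,:400]=b;o[:350,400:]=a;cv2.imwrite('pics/mos.png',o)
```

```text
(no output)
```

View pics/mos.png

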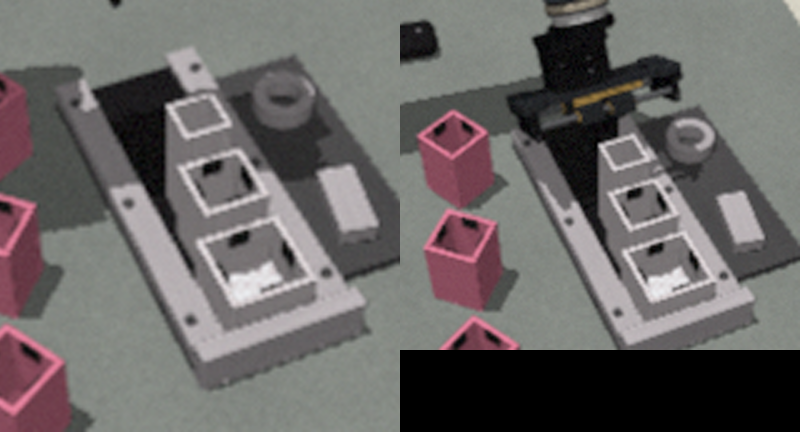

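The mosaic (left is after release, right is now) shows all three upright and in line: small rim (197,115), middle (225,180), large (255,260). I'll convert those rim corners to slide coordinates.

```bash
python3 - <<'E'
from go import *
m=vision.camera_model('side')
f=lambda x,y,z:onz(m,240+(x*1.25+150)/4-.4,130+(y*1.25+60)/4-.4,z)-O
for n,z,q in [('small',.132,[(167,113),(215,93),(229,123),(182,137)]),('middle',.102,[(180,172),(238,150),(268,188),(194,216)]),('large',.074,[(197,238),(284,215),(315,278),(236,307)]),('stop top',.057,[(200,350),(345,288)])]:
    p=np.array([[f(x,y,z)@X,f(x,y,z)@Y] for x,y in q])*1e3;print(n,p.round(0).tolist(),p.mean(0).round(1))
E
python3 - <<'E'
from go import *
# fine edges: intensity profile along slide centre lines of rims in s5-time image is gone; retake side now
m=vision.camera_model('side');im=cv2.cvtColor(vision.capture('side'),cv2.COLOR_RGB2GRAY).astype(np.float32)
def prof(x,z,ys):
    return [int(cv2.getRectSubPix(im,(1,1),tuple(map(float,proj(m,O+x/1e3*X+y/1e3*Y+[0,0,z]))))[0,0]) for y in ys]
ys=np.arange(-6,12,1);print('large front',list(zip(ys.tolist(),prof(0,.074,ys))))
ys=np.arange(68,90,1);print('large rear/middle front z.074',list(zip(ys.tolist(),prof(34,.074,ys))))
ys=np.arange(68,90,1);print('middle front z.102',list(zip(ys.tolist(),prof(0,.102,ys))))
ys=np.arange(126,150,1);print('small front z.132',list(zip(ys.tolist(),prof(0,.132,ys))))
ys=np.arange(168,192,1);print('small rear z.132',list(zip(ys.tolist(),prof(0,.132,ys))))
E
```

```text
small [[-24.0, 173.0], [24.0, 179.0], [20.0, 142.0], [-24.0, 142.0]] [ -1.2 158.9]
middle [[-30.0, 131.0], [26.0, 135.0], [31.0, 86.0], [-38.0, 81.0]] [ -2.7 108.2]
large [[-36.0, 80.0], [43.0, 74.0], [36.0, 4.0], [-36.0, 2.0]] [ 1.8 39.9]
stop top [[-74.0, -14.0], [62.0, -4.0]] [-6.3 -9.1]
large front [(-6, 117), (-5, 117), (-4, 117), (-3, 117), (-2, 116), (-1, 116), (0, 126), (1, 147), (2, 167), (3, 187), (4, 190), (5, 189), (6, 182), (7, 165), (8, 142), (9, 122), (10, 103), (11, 134)]
large rear/middle front z.074 [(68, 212), (69, 210), (70, 207), (71, 206), (72, 208), (73, 214), (74, 209), (75, 201), (76, 193), (77, 186), (78, 180), (79, 174), (80, 168), (81, 164), (82, 164), (83, 164), (84, 163), (85, 160), (86, 155), (87, 149), (88, 142), (89, 135)]
middle front z.102 [(68, 114), (69, 114), (70, 114), (71, 115), (72, 116), (73, 116), (74, 118), (75, 123), (76, 132), (77, 144), (78, 163), (79, 181), (80, 197), (81, 205), (82, 185), (83, 163), (84, 141), (85, 121), (86, 108), (87, 99), (88, 93), (89, 95)]
small front z.132 [(126, 116), (127, 116), (128, 116), (129, 116), (130, 117), (131, 117), (132, 116), (133, 116), (134, 117), (135, 123), (136, 133), (137, 145), (138, 160), (139, 172), (140, 180), (141, 186), (142, 186), (143, 172), (144, 157), (145, 142), (146, 128), (147, 123), (148, 119), (149, 117)]
small rear z.132 [(168, 115), (169, 115), (170, 115), (171, 115), (172, 115), (173, 115), (174, 115), (175, 116), (176, 135), (177, 153), (178, 170), (179, 184), (180, 175), (181, 161), (182, 145), (183, 127), (184, 104), (185, 76), (186, 50), (187, 26), (188, 9), (189, 9), (190, 9), (191, 12)]
```

```bash
python3 -m handwheel '[{"xyz":[17,0,-10],"delta_rot":[0,0,0],"hand":1},{"xyz":[43,0,-25],"delta_rot":[0,0,0],"hand":1},{"xyz":[78,0,-45],"delta_rot":[0,0,0],"hand":1},{"xyz":[113,0,-65],"delta_rot":[0,0,0],"hand":1},{"xyz":[130,0,-75],"delta_rot":[0,0,0],"hand":1}]';python3 - <<'E'
from go import *
for n in('side','top'):
    m=vision.camera_model(n);im=cv2.cvtColor(vision.capture(n),cv2.COLOR_RGB2GRAY).astype(np.float32)
    def prof(x,z,ys):
        return [int(cv2.getRectSubPix(im,(1,1),tuple(map(float,proj(m,O+x/1e3*X+y/1e3*Y+[0,0,z]))))[0,0]) for y in ys]
    def profx(y,z,xs):
        return [int(cv2.getRectSubPix(im,(1,1),tuple(map(float,proj(m,O+x/1e3*X+y/1e3*Y+[0,0,z]))))[0,0]) for x in xs]
    print(n)
    print('stop .057 -20..12',prof(0,.057,range(-20,13,2)),prof(25,.057,range(-20,13,2)),prof(-25,.057,range(-20,13,2)))
    print('large front 074 -6..',prof(0,.074,range(-6,12)))
    print('middle front 70..',prof(0,.102,range(70,90)))
    print('small front 130..',prof(0,.132,range(130,148)))
    print('small rear 170..',prof(0,.132,range(170,192)))
    for k,y,z,w in(('L',40,.074,38),('M',106,.102,30),('S',158,.132,22)):print(k,'x edges',profx(y,z,range(-w-7,-w+8)),profx(y,z,range(w-7,w+8)))
E
```

```text
time_s: 30.7
position: [0.5655, 0.1342, 0.0514]
tcp_rot: [[-0.099, 0.994, 0.057], [0.862, 0.114, -0.493], [-0.497, 0.0, -0.868]]
force: [0.8, -1.1, -0.5]
opening: 0.004
grasp_force: 0.0
side
stop .057 -20..12 [178, 178, 177, 176, 175, 175, 167, 141, 120, 114, 113, 115, 115, 117, 116, 120, 153] [179, 181, 180, 179, 178, 165, 143, 123, 109, 110, 113, 113, 114, 113, 115, 119, 155] [178, 178, 176, 173, 174, 172, 159, 134, 113, 111, 114, 115, 115, 115, 115, 124, 156]
large front 074 -6.. [114, 115, 116, 116, 115, 115, 125, 145, 165, 185, 188, 187, 180, 162, 139, 117, 97, 128]
middle front 70.. [113, 112, 112, 113, 115, 119, 127, 139, 159, 177, 194, 203, 183, 161, 139, 119, 108, 100, 95, 95]
small front 130.. [114, 114, 114, 114, 115, 120, 128, 140, 155, 169, 178, 185, 184, 169, 155, 140, 126, 121]
small rear 170.. [112, 112, 112, 112, 112, 114, 132, 150, 166, 180, 176, 167, 156, 143, 130, 119, 106, 92, 79, 76, 73, 73]
L x edges [112, 111, 111, 113, 115, 136, 159, 182, 196, 206, 206, 180, 154, 126, 103] [108, 144, 168, 184, 197, 195, 188, 181, 177, 175, 174, 175, 175, 176, 176]
M x edges [
[... 776 characters left out ...]
0, 18, 36, 104, 174, 212]
small front 130.. [39, 82, 143, 203, 197, 187, 180, 197, 214, 218, 177, 136, 106, 98, 92, 91, 97, 102]
small rear 170.. [77, 70, 63, 56, 103, 160, 217, 195, 170, 143, 106, 70, 42, 34, 26, 22, 24, 26, 27, 28, 29, 29]
L x edges [142, 114, 94, 85, 75, 94, 144, 195, 226, 232, 237, 216, 161, 106, 76] [75, 121, 157, 186, 213, 215, 198, 182, 174, 174, 173, 173, 174, 175, 175]
M x edges [96, 95, 93, 91, 89, 87, 85, 118, 167, 215, 202, 165, 127, 95, 66] [15, 93, 171, 228, 208, 187, 167, 156, 146, 141, 152, 164, 173, 173, 174]
S x edges [94, 93, 92, 91, 81, 71, 71, 130, 189, 225, 199, 172, 149, 133, 118] [94, 128, 164, 192, 209, 225, 198, 144, 91, 92, 121, 149, 163, 170, 177]
```

The profiles show a dark gap of about 6–7 mm between the stop's top edge (s≈−6) and the large one's front. My stop origin was probably taken on the face's base, not its top edge. I'll compare the pre-push image and re-measure the stop.

Run:
```python
from go import *
m=vision.camera_model('side')
b=cv2.resize(cv2.imread('pics/s5.png',0),(190,150),interpolation=cv2.INTER_AREA).astype(np.float32)
im=np.zeros((400,640),np.float32);im[130:280,240:430]=b
s0=cv2.imread('pics/side0.png',0).astype(np.float32);t0=cv2.imread('pics/top0.png',0).astype(np.float32);mt=vision.camera_model('top')
def prof(im,m,x,z,ys):return [int(cv2.getRectSubPix(im,(1,1),tuple(map(float,proj(m,O+x/1e3*X+y/1e3*Y+[0,0,z]))))[0,0]) for y in ys]
print('pre-push: large front -6',prof(im,m,0,.074,range(-6,12)));print('mid front 70',prof(im,m,0,.102,range(70,90)));print('small front 130',prof(im,m,0,.132,range(130,148)));print('small rear 170',prof(im,m,0,.132,range(170,192)))
print('t=0 side: stop top z.057 -24..10',[prof(s0,m,x,.057,range(-24,12,2)) for x in(-25,0,25)])
print('t=0 top: stop z.057 -24..20',[prof(t0,mt,x,.057,range(-24,22,2)) for x in(-25,0,25)])
print('t=0 top: stop z.012 -24..20',[prof(t0,mt,x,.012,range(-24,22,2)) for x in(-25,0,25)])
```

```text
pre-push: large front -6 [115, 114, 113, 115, 116, 119, 130, 147, 165, 183, 185, 183, 177, 162, 144, 128, 114, 139]
mid front 70 [114, 113, 113, 113, 118, 124, 133, 145, 162, 177, 191, 198, 180, 161, 141, 122, 110, 100, 93, 94]
small front 130 [113, 114, 114, 115, 117, 124, 134, 146, 159, 170, 178, 183, 183, 169, 156, 142, 129, 123]
small rear 170 [112, 113, 115, 117, 119, 121, 136, 151, 164, 175, 169, 159, 147, 135, 120, 106, 93, 79, 70, 73, 75, 75]
t=0 side: stop top z.057 -24..10 [[153, 168, 172, 172, 172, 171, 171, 167, 154, 108, 63, 37, 28, 27, 24, 24, 25, 27], [152, 168, 174, 174, 172, 171, 170, 170, 163, 119, 73, 35, 25, 29, 27, 24, 26, 28], [155, 173, 177, 177, 176, 175, 173, 171, 162, 118, 67, 32, 20, 23, 22, 21, 21, 22]]
t=0 top: stop z.057 -24..20 [[113, 111, 106, 133, 158, 163, 163, 161, 159, 161, 165, 174, 134, 79, 45, 31, 26, 22, 24, 29, 28, 26, 24], [116, 113, 106, 142, 162, 164, 163, 162, 161, 161, 166, 178, 120, 68, 38, 32, 26, 20, 21, 22, 23, 24, 24], [115, 113, 121, 157, 166, 165, 162, 161, 160, 160, 167, 173, 121, 82, 53, 34, 25, 22, 21, 23, 27, 26, 25]]
t=0 top: stop z.012 -24..20 [[148, 162, 163, 162, 161, 162, 164, 168, 166, 141, 87, 53, 31, 27, 25, 25, 27, 28, 26, 26, 26, 28, 25], [137, 159, 162, 161, 160, 160, 163, 167, 175, 146, 88, 54, 32, 24, 23, 24, 24, 24, 23, 23, 24, 25, 25], [139, 162, 165, 162, 161, 160, 161, 164, 175, 139, 85, 51, 32, 25, 21, 21, 24, 27, 28, 24, 23, 24, 26]]
```

The push was too high: it pitched the middle and large housings and jammed the ears, leaving about 6 mm to the stop. I'll push again low from behind with more tilt, so the finger tips meet the small housing near its foot.

```bash
python3 go.py 0 205 38; python3 -m handwheel '[{"xyz":[-8,0,14],"delta_rot":[0,-0.1,0],"hand":1},{"xyz":[-30,0,30],"delta_rot":[0,-0.17,0],"hand":1},{"xyz":[-60,0,48],"delta_rot":[0,-0.17,0],"hand":1},{"xyz":[-80,0,60],"delta_rot":[0,-0.17,0],"hand":1},{"xyz":[-90,0,66],"delta_rot":[0,-0.17,0],"hand":1}]';python3 go.py 0 190 38
```

```text
t 30.8 at [2.000e-01 3.369e+02 5.150e+01] F [1.1 0.5 0.2] open 0.5 grip 0.0
shift mm [-107.8   -0.8   77.2] rot [0.0018 0.5197 0.0044]
time_s: 31.42
position: [0.5778, 0.0184, 0.0389]
tcp_rot: [[-0.084, 0.994, 0.068], [0.766, 0.108, -0.633], [-0.637, -0.001, -0.771]]
force: [-0.3, 0.1, -0.1]
opening: 0.008
grasp_force: 0.0
t 31.425 at [ -0.5 221.1  38.9] F [-0.3  0.1 -0.1] open 0.7 grip 0.0
shift mm [-23.4   0.5  20.5] rot [-0.0015  0.6904 -0.0013]
```

```bash
python3 -m handwheel '[{"xyz":[-8,0.5,6.3],"delta_rot":[0,0,0],"hand":1},{"xyz":[-16,0.5,12.6],"delta_rot":[0,0,0],"hand":1},{"xyz":[-21,0.5,17.3],"delta_rot":[0,0,0],"hand":1},{"xyz":[-24,0.5,19.7],"delta_rot":[0,0,0],"hand":1},{"xyz":[-26,0.5,21.4],"delta_rot":[0,0,0],"hand":1}]'|grep force:;python3 go.py 0 190 38;python3 -m handwheel '[{"xyz":[-0.6,0,0.5],"delta_rot":[0,0,0],"hand":1},{"xyz":[-1.2,0,1],"delta_rot":[0,0,0],"hand":1},{"xyz":[-1.8,0,1.5],"delta_rot":[0,0,0],"hand":1},{"xyz":[-2.4,0,2],"delta_rot":[0,0,0],"hand":1},{"xyz":[-2.4,0,2],"delta_rot":[0,0,0],"hand":1}]' |grep force:; python3 go.py 0 184 38
```

```text
force: [-0.6, -0.1, -0.4]
grasp_force: 0.0
t 32.05 at [  0.7 189.9  39. ] F [-0.6 -0.1 -0.4] open 0.7 grip 0.0
shift mm [ 0.7 -0.7  0.7] rot [6.000e-04 6.899e-01 1.300e-03]
force: [-0.2, -0.6, 0.4]
grasp_force: 0.0
t 32.675 at [  0.7 186.7  39. ] F [-0.2 -0.6  0.4] open 0.4 grip 0.0
shift mm [-1.5 -0.7  2.5] rot [4.0e-04 6.9e-01 9.0e-04]
```

```bash
python3 -m handwheel '[{"xyz":[-0.6,0,0.5],"delta_rot":[0,0,0],"hand":1},{"xyz":[-1.2,0,1],"delta_rot":[0,0,0],"hand":1},{"xyz":[-1.8,0,1.5],"delta_rot":[0,0,0],"hand":1},{"xyz":[-2.4,0,2],"delta_rot":[0,0,0],"hand":1},{"xyz":[-2.4,0,2],"delta_rot":[0,0,0],"hand":1}]' |grep force:; python3 go.py 0 184 38
```

```text
force: [-0.6, 0.2, -0.1]
grasp_force: 0.0
t 33.3 at [  0.7 183.5  39. ] F [-0.6  0.2 -0.1] open 0.5 grip 0.0
shift mm [ 1.  -0.7  0.4] rot [3.0e-04 6.9e-01 9.0e-04]
```

```bash
python3 -m handwheel '[{"xyz":[-0.6,0,0.5],"delta_rot":[0,0,0],"hand":1},{"xyz":[-1.2,0,1],"delta_rot":[0,0,0],"hand":1},{"xyz":[-1.8,0,1.5],"delta_rot":[0,0,0],"hand":1},{"xyz":[-2.4,0,2],"delta_rot":[0,0,0],"hand":1},{"xyz":[-2.4,0,2],"delta_rot":[0,0,0],"hand":1}]' |grep force:; python3 go.py 0 184 38
python3 - <<'E'
from go import *
m=vision.camera_model('side');im=cv2.cvtColor(vision.capture('side'),cv2.COLOR_RGB2GRAY).astype(np.float32)
def prof(x,z,ys):return [int(cv2.getRectSubPix(im,(1,1),tuple(map(float,proj(m,O+x/1e3*X+y/1e3*Y+[0,0,z]))))[0,0]) for y in ys]
print('large front -6',prof(0,.074,range(-6,10)));print('small front 128',prof(0,.132,range(128,148)));print('small rear 168',prof(0,.132,range(168,192)))
E
```

```text
force: [-0.2, 1.0, -0.1]
grasp_force: 0.0
t 33.925 at [  0.6 180.4  38.9] F [-0.2  1.  -0.1] open -0.1 grip 0.0
shift mm [ 3.4 -0.6 -1.6] rot [3.0e-04 6.9e-01 9.0e-04]
large front -6 [117, 117, 117, 117, 117, 118, 127, 147, 168, 189, 191, 189, 182, 164, 142, 121]
small front 128 [113, 114, 114, 114, 115, 116, 118, 124, 132, 143, 158, 171, 182, 189, 189, 174, 158, 142, 128, 122]
small rear 168 [116, 115, 114, 114, 114, 114, 115, 116, 135, 154, 170, 184, 177, 164, 149, 134, 114, 93, 71, 49, 30, 22, 15, 14]
```

```bash
python3 -m handwheel '[{"xyz":[-0.6,0,0.5],"delta_rot":[0,0,0],"hand":1},{"xyz":[-1.2,0,1],"delta_rot":[0,0,0],"hand":1},{"xyz":[-1.8,0,1.5],"delta_rot":[0,0,0],"hand":1},{"xyz":[-2.4,0,2],"delta_rot":[0,0,0],"hand":1},{"xyz":[-2.4,0,2],"delta_rot":[0,0,0],"hand":1}]' |grep force:; python3 go.py 0 184 38
python3 - <<'E'
from go import *
m=vision.camera_model('side');im=cv2.cvtColor(vision.capture('side'),cv2.COLOR_RGB2GRAY).astype(np.float32)
def prof(x,z,ys):return [int(cv2.getRectSubPix(im,(1,1),tuple(map(float,proj(m,O+x/1e3*X+y/1e3*Y+[0,0,z]))))[0,0]) for y in ys]
print('large front -6',prof(0,.074,range(-6,10)));print('small front 128',prof(0,.132,range(128,148)));print('small rear 168',prof(0,.132,range(168,192)))
E
```

```text
force: [0.6, 0.6, -0.2]
grasp_force: 0.5
t 34.6 at [  0.7 177.5  38.9] F [ 0.6  0.6 -0.2] open 0.4 grip 0.4638927868313658
shift mm [ 5.6 -0.6 -3.5] rot [4.000e-04 6.897e-01 1.000e-03]
large front -6 [118, 118, 118, 118, 117, 118, 127, 148, 168, 188, 192, 190, 184, 166, 142, 121]
small front 128 [116, 116, 116, 116, 115, 115, 116, 125, 137, 151, 166, 176, 182, 186, 184, 170, 156, 141, 127, 122]
small rear 168 [117, 117, 117, 116, 116, 116, 115, 115, 135, 154, 171, 185, 177, 162, 147, 131, 108, 82, 57, 33, 15, 11, 8, 7]
```

```bash
cat > chk.py <<'E'
from go import *
m=vision.camera_model('side');im=cv2.cvtColor(vision.capture('side'),cv2.COLOR_RGB2GRAY).astype(np.float32)
def prof(x,z,ys):return [int(cv2.getRectSubPix(im,(1,1),tuple(map(float,proj(m,O+x/1e3*X+y/1e3*Y+[0,0,z]))))[0,0]) for y in ys]
print('Lf -12',prof(0,.074,range(-12,8)));print('Mf 64',prof(0,.102,range(64,86)));print('Sf 128',prof(0,.132,range(128,146)));print('Sr 168',prof(0,.132,range(168,190)))
E
python3 -m handwheel '[{"xyz":[-0.6,0,0.5],"delta_rot":[0,0,0],"hand":1},{"xyz":[-1.2,0,1],"delta_rot":[0,0,0],"hand":1},{"xyz":[-1.8,0,1.5],"delta_rot":[0,0,0],"hand":1},{"xyz":[-2.4,0,2],"delta_rot":[0,0,0],"hand":1},{"xyz":[-2.4,0,2],"delta_rot":[0,0,0],"hand":1}]' |grep force:; python3 go.py 0 184 38;python3 chk.py
```

```text
force: [-2.6, 10.6, 3.7]
grasp_force: 5.3
t 35.275 at [  0.6 176.5  38.7] F [-2.6 10.6  3.7] open 0.5 grip 5.251114518614486
shift mm [ 6.3 -0.6 -4.2] rot [0.0019 0.6868 0.0011]
Lf -12 [112, 114, 116, 117, 119, 119, 118, 118, 118, 118, 118, 118, 127, 147, 167, 188, 191, 189, 182, 165]
Mf 64 [115, 114, 113, 114, 115, 116, 116, 115, 115, 114, 117, 122, 131, 145, 165, 182, 197, 205, 184, 163, 140, 120]
Sf 128 [115, 115, 116, 116, 116, 116, 119, 130, 142, 157, 171, 177, 181, 181, 177, 164, 150, 137]
Sr 168 [115, 116, 117, 117, 117, 117, 118, 120, 139, 158, 173, 184, 174, 157, 139, 119, 97, 74, 53, 34, 19, 13]
```

```bash
python3 -m handwheel '[{"xyz":[-0.3,0,0.25],"delta_rot":[0,0,0],"hand":1},{"xyz":[-0.6,0,0.5],"delta_rot":[0,0,0],"hand":1},{"xyz":[-1,0,0.8],"delta_rot":[0,0,0],"hand":1},{"xyz":[-1.5,0,1.2],"delta_rot":[0,0,0],"hand":1},{"xyz":[-1.5,0,1.2],"delta_rot":[0,0,0],"hand":1}]' |grep force:; python3 go.py 0 184 38;python3 chk.py
```

```text
force: [-7.0, 16.9, 5.6]
grasp_force: 8.5
t 35.95 at [  0.7 176.2  38.6] F [-7.  16.9  5.6] open 0.7 grip 8.512720302678645
shift mm [ 6.4 -0.6 -4.4] rot [0.0031 0.6845 0.0012]
Lf -12 [112, 114, 115, 116, 116, 117, 117, 117, 117, 116, 115, 115, 125, 146, 166, 187, 191, 190, 184, 167]
Mf 64 [115, 116, 116, 116, 116, 116, 115, 115, 116, 116, 118, 123, 131, 143, 163, 182, 198, 207, 186, 164, 142, 122]
Sf 128 [116, 116, 115, 115, 115, 115, 118, 128, 141, 155, 169, 176, 180, 181, 178, 164, 151, 137]
Sr 168 [114, 115, 115, 115, 116, 118, 121, 125, 143, 160, 173, 183, 172, 156, 137, 118, 95, 73, 52, 32, 17, 13]
```

Run:
```python
from go import *
print('tip',bot.tip_extent)
ms,mt=vision.camera_model('side'),vision.camera_model('top')
for n,s,t in [('far outer',(605,437),(693,185)),('near outer',(403,512),(727,446))]:
    a,d=ray(ms,240+s[0]/4-.4,130+s[1]/4-.4);b,e=ray(mt,260+t[0]/5.5-.4,125+t[1]/5.5-.4)
    k=np.linalg.lstsq(np.column_stack([d,-e]),b-a,rcond=None)[0];p,q=a+d*k[0],b+e*k[1]
    g=(p+q)/2-O;print(n,'x,s,z',np.round([g@X*1e3,g@Y*1e3,g[2]*1e3],1),'miss',np.round(np.linalg.norm(p-q)*1e3,1))
# px of the s=-5,0 stop points and large front edge in top image now
im=vision.capture('top')
for x in(-30,-15,0,15,30):
    uv0=proj(mt,O+x/1e3*X-.020*Y+[0,0,.057]);uv1=proj(mt,O+x/1e3*X+.012*Y+[0,0,.057]);n=int(np.linalg.norm(uv1-uv0)*2)
    print(x,[im[:,:,1].astype(np.float32) is None or int(cv2.getRectSubPix(im[:,:,1].copy(),(1,1),tuple(map(float,uv0+(uv1-uv0)*i/n)))[0,0]) for i in range(n+1)],n)
```

```text
tip 0.008
far outer x,s,z [ 71.8 -20.   52.8] miss 0.9
near outer x,s,z [-73.8 -19.4  47.7] miss 0.7
-30 [125, 136, 157, 172, 173, 174, 174, 173, 173, 170, 162, 161, 174, 176, 158, 137, 112, 103, 108, 120, 140, 153] 21
-15 [137, 162, 172, 174, 174, 172, 171, 170, 169, 168, 174, 183, 200, 219, 180, 116, 80, 54, 78, 118, 158, 199] 21
0 [119, 145, 172, 173, 174, 174, 174, 172, 170, 166, 163, 186, 207, 191, 172, 114, 59, 29, 10, 84, 155, 184] 21
15 [114, 120, 152, 172, 174, 175, 173, 172, 170, 165, 157, 165, 192, 200, 178, 145, 102, 72, 56, 84, 164, 209] 21
30 [137, 147, 159, 171, 175, 175, 175, 175, 173, 171, 172, 175, 192, 214, 175, 118, 88, 67, 69, 79, 81, 81] 21
```

The stop's top triangulates to z≈50 mm. At that height the edge coincides with the large one's front, so the "gap" came from my assumed stop height. The row also stayed put under a 17 N low push, so it is seated. I'll back off and check that the small one is square.

```bash
python3 -m handwheel '[{"xyz":[2,0,-1.6],"delta_rot":[0,0,0],"hand":1},{"xyz":[6,0,-5],"delta_rot":[0,0,0],"hand":1},{"xyz":[25,0,-21],"delta_rot":[0,0,0],"hand":1},{"xyz":[55,0,-46],"delta_rot":[0,0,0],"hand":1},{"xyz":[90,0,-74],"delta_rot":[0,0,0],"hand":1}]'|grep -v rot;python3 -m handwheel '[{"xyz":[20,0,-30],"delta_rot":[0,0.1,0],"hand":1},{"xyz":[30,0,-60],"delta_rot":[0,0.2,0],"hand":1},{"xyz":[30,0,-90],"delta_rot":[0,0.3,0],"hand":1},{"xyz":[30,0,-120],"delta_rot":[0,0.4,0],"hand":1},{"xyz":[30,0,-150],"delta_rot":[0,0.5,0],"hand":1}]'|grep -v rot
python3 - <<'E'
from go import *
m=vision.camera_model('top');im=cv2.cvtColor(vision.capture('top'),cv2.COLOR_RGB2GRAY);np.save('tf.npy',im)
im=im.astype(np.float32)
g=lambda x,y,z:cv2.getRectSubPix(im,(1,1),tuple(map(float,proj(m,O+x/1e3*X+y/1e3*Y+[0,0,z]))))[0,0]
def ridge(ps):  # centre of the bright rim along a short profile
    v=np.array([g(*p) for p in ps]);w=np.clip(v-v.max()+60,0,None);return (w*np.arange(len(v))).sum()/w.sum()
for k,c,z,w,t in(('L',38,.074,38,6),('M',106,.102,30,6),('S',158,.132,22,5)):
    r=w-t/2
    for side in(-1,1):
        print(k,'x rim',side*r,[round(side*r-5+.5*ridge([(side*r-5+.5*i,c+o,z) for i in range(21)]),1) for o in(-.5*w,0,.5*w)],'s rim',side*r+c,[round(side*r+c-5+.5*ridge([(o,c+side*r-5+.5*i,z) for i in range(21)]),1) for o in(-.5*w,0,.5*w)])
E
python3 chk.py
```

```text
time_s: 36.67
position: [0.5716, 0.0858, 0.0388]
force: [-0.0, -0.9, 0.4]
opening: 0.004
grasp_force: 0.0
time_s: 37.3
position: [0.5583, 0.2038, 0.1363]
force: [0.0, -1.4, -0.7]
opening: 0.006
grasp_force: 0.0
L x rim -35.0 [np.float64(-35.3), np.float64(-35.9), np.float64(-35.0)] s rim 3.0 [np.float64(1.4), np.float64(1.3), np.float64(2.0)]
L x rim 35.0 [np.float64(35.3), np.float64(35.6), np.float64(34.4)] s rim 73.0 [np.float64(74.7), np.float64(74.7), np.float64(73.4)]
M x rim -27.0 [np.float64(-27.1), np.float64(-27.5), np.float64(-27.2)] s rim 79.0 [np.float64(77.3), np.float64(77.2), np.float64(77.9)]
M x rim 27.0 [np.float64(26.8), np.float64(26.5), np.float64(26.4)] s rim 133.0 [np.float64(134.5), np.float64(136.1), np.float64(133.8)]
S x rim -19.5 [np.float64(-19.2), np.float64(-19.8), np.float64(-19.0)] s rim 138.5 [np.float64(137.2), np.float64(136.8), np.float64(137.3)]
S x rim 19.5 [np.float64(19.1), np.float64(19.0), np.float64(18.9)] s rim 177.5 [np.float64(177.0), np.float64(176.4), np.float64(177.2)]
Lf -12 [110, 112, 113, 114, 115, 115, 114, 113, 112, 112, 112, 114, 124, 143, 163, 184, 187, 186, 180, 164]
Mf 64 [112, 113, 113, 113, 112, 111, 111, 111, 111, 111, 114, 119, 128, 140, 159, 177, 192, 200, 180, 159, 138, 119]
Sf 128 [111, 112, 113, 113, 114, 115, 118, 127, 139, 152, 166, 172, 175, 176, 172, 159, 146, 133]
Sr 168 [112, 111, 111, 111, 112, 114, 117, 121, 138, 154, 167, 177, 171, 160, 148, 135, 121, 110, 98, 86, 75, 73]
```

The three are square and in line to about 0.5 mm and touching (front faces at −1.6, 74.3 and 134.5). The stop position is still uncertain by a few mm, so I'll move the wrist camera over the stop and measure it from close up.

```bash
python3 go.py 0 180 250; python3 -m handwheel '[{"xyz":[0,0,-50],"delta_rot":[0,0.1,0],"hand":1},{"xyz":[-30,0,-100],"delta_rot":[0,0.19,0],"hand":1},{"xyz":[-90,0,-105],"delta_rot":[0,0.19,0],"hand":1},{"xyz":[-150,0,-95],"delta_rot":[0,0.19,0],"hand":1},{"xyz":[-200,0,-80],"delta_rot":[0,0.19,0],"hand":1}]'|grep -v rot;python3 go.py 0 -80 220
```

```text
t 37.4 at [  3.  406.8 138.8] F [ 1.2  0.4 -0.6] open 0.6 grip 0.0
shift mm [-243.7   -2.2  -66.6] rot [ 0.007   0.1891 -0.001 ]
time_s: 38.02
position: [0.5782, 0.0207, 0.2513]
force: [-0.1, 0.5, 0.3]
opening: 0.006
grasp_force: 0.0
t 38.025 at [1.000e-01 2.233e+02 2.513e+02] F [-0.1  0.5  0.3] open 0.5 grip 0.0
shift mm [-3.033e+02 -1.000e-01  3.200e+01] rot [-0.0011  0.0023 -0.    ]
```

```bash
python3 -m handwheel '[{"xyz":[-60,0,0],"delta_rot":[0,0,0],"hand":1},{"xyz":[-122,0,0],"delta_rot":[0,0,0],"hand":1},{"xyz":[-184,0,0],"delta_rot":[0,0,0],"hand":1},{"xyz":[-246,0,0],"delta_rot":[0,0,0],"hand":1},{"xyz":[-303,0,0],"delta_rot":[0,0,0],"hand":1}]'|grep -v rot;python3 -m handwheel '[{"xyz":[0,0,0],"delta_rot":[0,0,0],"hand":1},{"xyz":[0,0,0],"delta_rot":[0,0,0],"hand":1},{"xyz":[0,0,0],"delta_rot":[0,0,0],"hand":1},{"xyz":[0,0,0],"delta_rot":[0,0,0],"hand":1},{"xyz":[0,0,0],"delta_rot":[0,0,0],"hand":1}]' >/dev/null
python3 - <<'E'
from go import *
s,r=rel();m=vision.camera_model('wrist');im=cv2.cvtColor(vision.capture('wrist'),cv2.COLOR_RGB2GRAY).astype(np.float32);print(np.round(r,1))
C=np.linalg.inv(m['camera_from_world'])[:3,3]-O;print('cam s,x,z',np.round([C@Y*1e3,C@X*1e3,C[2]*1e3]))
for y in(-20,0,20):print(y,proj(m,O+y/1e3*Y+[0,0,.057]).round(0))
g=lambda x,y,z:int(cv2.getRectSubPix(im,(1,1),tuple(map(float,proj(m,O+x/1e3*X+y/1e3*Y+[0,0,z]))))[0,0])
for x in(-32,-15,0,15,32):print('x',x,'z.057 s -24..11',[g(x,y,.057) for y in range(-24,12)])
for x in(-60,60):print('x',x,'z.057 s -24..11',[g(x,y,.057) for y in range(-24,12)])
E
```

```text
time_s: 38.65
position: [0.6108, -0.2802, 0.2498]
force: [1.0, 0.0, -0.1]
opening: 0.004
grasp_force: 0.0
[  1.2 -75.9 251.9]
cam s,x,z [ -0.   0. 431.]
-20 [311. 127.]
0 [311. 109.]
20 [311.  90.]
x -32 z.057 s -24..11 [104, 104, 103, 102, 111, 128, 134, 137, 136, 135, 137, 138, 139, 138, 137, 135, 136, 138, 137, 140, 140, 136, 126, 124, 136, 151, 158, 161, 154, 127, 98, 96, 98, 98, 100, 98]
x -15 z.057 s -24..11 [105, 103, 100, 100, 109, 127, 134, 136, 138, 138, 139, 140, 139, 138, 137, 136, 136, 135, 137, 139, 140, 137, 125, 121, 134, 151, 159, 164, 162, 156, 158, 164, 162, 163, 163, 164]
x 0 z.057 s -24..11 [102, 100, 97, 96, 108, 126, 134, 135, 136, 137, 138, 138, 138, 138, 138, 138, 137, 137, 137, 139, 138, 137, 128, 122, 134, 152, 160, 165, 159, 115, 42, 39, 73, 128, 160, 164]
x 15 z.057 s -24..11 [108, 109, 107, 103, 106, 124, 134, 136, 137, 138, 138, 138, 140, 141, 138, 139, 136, 138, 136, 139, 139, 138, 129, 122, 134, 154, 162, 165, 164, 157, 157, 163, 160, 162, 164, 164]
x 32 z.057 s -24..11 [106, 105, 105, 98, 107, 124, 133, 136, 139, 141, 142, 141, 140, 139, 138, 139, 139, 139, 139, 140, 141, 139, 129, 121, 131, 150, 158, 162, 159, 136, 109, 112, 112, 113, 114, 114]
x -60 z.057 s -24..11 [161, 163, 162, 151, 135, 131, 139, 138, 137, 138, 140, 141, 141, 140, 139, 138, 139, 141, 143, 142, 141, 140, 133, 129, 133, 138, 139, 138, 138, 139, 140, 140, 137, 138, 137, 137]
x 60 z.057 s -24..11 [107, 108, 107, 106, 109, 125, 133, 138, 140, 141, 141, 142, 142, 139, 139, 139, 137, 138, 139, 140, 140, 140, 133, 125, 128, 136, 137, 137, 137, 181, 214, 221, 223, 223, 222, 223]
```

Seen from directly above, the stop's top (s −19 to −2) meets the large rim (s −0.5 to 5) with only an edge line between them, evenly across the width. The row is against the stop, and the robot is clear.

Run:
```python
from rig import workorder
print(workorder.hand_in())
```

```text
the job is handed in; nothing more can be done
None
```

The job is handed in: the three housings stand upright, square, in line and touching, in order large, middle, small, with the largest against the end stop; the bystanders and pink look-alikes were left alone, and the robot's clock read about 39 s of the 58 s allowed.

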